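Drive the leaning embossing punch home with the mallet

ROBOT

A 6-joint arm with a two-finger parallel gripper is mounted at the origin on the work surface. World frame = base frame: x ahead of the robot, y to its left, z up, the work surface at z = 0. Lengths are in m, angles in degrees, forces in N, time in s.
With the tool pointing down it reaches from about 0.275 to 0.825 m from the base axis. Payload 4.9 kg.
Tool frame: the origin (TCP) lies midway between the tips of the shut fingers; the grasp point (between the pads) lies ctrl.tcp_to_grasp behind it (ctrl.tcp_to_grasp is the distance from the TCP to the grasp point, in m); z points along the fingers, y is the line along which they close (so a half turn about z gives the same grasp; the last joint's range is limited). The gripper opens to 85 mm and grips with 20 to 120 N. Pads are 22 mm wide; open, the fingers measure 114 mm over their backs; the gripper's body (76 mm by 85 mm) begins 54 mm behind the grasp point. The pads swing forward as they close: fully open they stand 13 mm farther back than shut.
Start: joints at [59.29, 18.69, -11.035, 60.275, 0, 82.311], TCP at [0.215, 0.506, 0.231] pointing down, gripper open.
Joint ranges: [-152.03, 152.03], [-55.5, 102.48], [-74.3, 77.21], [-110.64, 120.58], [-84.22, 78.4], [-180, 180]. Speed limits (degrees/s): [147.25, 147.25, 180, 180, 180, 180].

INTERFACE

Orientations are given as [roll, pitch, yaw] about the fixed x, y, z axes, in that order (R = Rz(yaw) Ry(pitch) Rx(roll)).
In Python, from station import get_state, get_image, ctrl gives the robot as it stands.
- The arm moves only by the tool send_rows, never from a script. Its argument "commands" is a list of rows, each an object of numbers: "jaw": the opening, from -1 (shut) to 1 (fully open), so that 0 is half open; "dx", "dy", "dz": the shift along the tool's x, y, z in m; "ax", "ay", "az": the turn, a rotation vector about the tool's x, y, z in degrees. A call has 1 to 12 rows; each row shifts and turns the commanded pose from where the row before left it, along the tool's axes as they then stand; what a row does not reach is not made up. A row lasts 1/10 s, in which the tool goes at most 50 mm and 8.59 degrees, less where a joint would pass 70% of its speed; a pose out of reach is approached as far as the arm can. A call is refused whole if a number of a shift passes 0.05 or a number of a turn 8.59, either way. A call with a gripper value outside its range is refused whole. The fingers move at their own pace and stop on an object; "newtons" is the grip in N (left out, the last holds). Time passes only in rows, so rows that do not move let the fingers close. It gives the time, the measured TCP pose, the force, the opening and the grip force at its end, in the units of the state.
- get_state(): the state, without advancing time (a new reading comes with each control period).
- get_image(name): name is "side" or "top" or "wrist"; returns a dict with "frame" (420x560x3 uint8, blue, green, red), "z_map" (420x560 float32, m along the optical axis (not along the pixel's ray), 0 where there is no reading), "vertical_fov" (degrees; the focal length in pixels is half the picture's height over the tangent of half this angle, whatever the lens; pixels are square), "cx", "cy" (the principal point, pixels), "world_from_camera" (4x4, takes a point from camera to world coordinates). Camera axes: x right, y down, z forward; pixel columns grow to the right and rows downward; lengths in m; the calibration is good to about 2 mm. A picture is of the moment at which its call begins.
- ctrl.sign_off(): hands the job in; it is judged then, once.
The state is a dict: "clock": time; "q": joint angles; "joint_vel": joint speeds; "joint_efforts": joint torques, N m; "tool_pos": TCP position; "orientation": TCP orientation; "ft_force": force on the tool from outside, world axes, zero at the start; "ft_torque": the same for the moment, N m; "opening": opening from 0.0 (shut) to 1.0 (fully open); "finger_force": force on a finger pad.
Only numpy, scipy, OpenCV 4.12 (cv2) and the standard library are available. Lean on these libraries where they do the work, as an engineer would, in place of code of your own. Each camera call takes 0.05 s, during which the arm holds its last target. There are 200 camera calls.

TASK

Take the mallet with the orange faces and strike the leaning spring-loaded punch on its steel head, squarely along its axis, with brisk blows rather than a slow push, until its red collar is down on the guide. Then stand the mallet upright on one orange face, handle level, with the whole face on the round cork pad, and let go. Touch the jig with nothing but the mallet, and leave the hammer, the copper bowl and the jar where they are.

Things in the scene. Friction and masses are not known exactly. Their poses are not given: they have to be found in the camera images.
- mallet: two-faced mallet, about 0.45 kg. Head 80 mm tall: dark steel block 50 x 50 mm (17 to 63 mm above the lower face) between two round orange faces 48 mm across. Wooden handle, 22 to 28 mm thick, leaves the -x side level, axis 40 mm above the lower face, ending 168 mm from the head's axis. Origin: centre of the lower orange face; z up through the head; x away from the handle
- jig: fixed jig: base 200 x 170 mm, copper tray 200 mm across sloping 29 degrees, facing the robot at yaw 0. A green arm from its high edge holds the guide tube, 36 mm across, top 100 mm off the tray. Origin: on the table under the tray's centre, which is 85 mm up; x towards the tray's high edge, z up. Guide and punch lean 29 degrees from vertical to the jig's -x
- punch_head (a point): centre of the struck top face of the punch's steel head (28 mm in diameter), it moves with the punch; its z axis points out along the punch's axis (up and towards the jig's -x). 165 mm from the tray with the punch up, 139 mm when home
- punch (a joint): how far the spring-loaded punch (steel rod 16 mm in diameter with a red collar 30 mm in diameter and 7 mm thick) is driven in along its axis, in m: 0 fully up, 0.026 fully home with the collar on the guide's brass rim. It is tight: it needs about 10 to 15 N and stays where it is driven
- pad_top (a point): centre of the top of the fixed round cork pad, 130 mm in diameter, 8 mm thick, lying on the bench
- hammer: bystander: steel hammer lying flat, head 95 mm long along y and 26 mm thick, wooden handle 180 mm towards -x; origin under the head
- bowl: bystander: copper bowl, 110 mm in diameter, 55 mm high; origin under its centre
- jar: bystander: amber jar 64 mm in diameter, 70 mm high; origin under its centre
Not all that is in view belongs to the job. There is more than one size of the mallet; the job needs the larger. What is meant by the part that bears pad_top is not purple, and is the larger of those in its own colour.

How it is judged (in metres and radians):
On the way, in this order (a step that is already met when the one before it is completed fails the run):
1. the mallet strikes the punch: it bears on it and the punch moves in at more than 0.04 m/s (velocity of joint punch above 0.04 m/s and contact force between mallet and jig above 1 N).
2. the punch is home: driven in more than 22.5 mm of 26 (value of joint punch above 0.0225 m), for 0.2 s.
At the end, for the whole second after the job is handed in: The punch is within 3.5 mm of home (joint above 0.0225 m) and the mallet stands still and upright (within 0.1 rad) on either orange face on the cork pad, its axis within 42 mm of the pad's centre (value of joint punch above 0.0225 m and horizontal distance between mallet and pad_top below 0.042 m and ((angle between mallet's own z axis and vertical below 0.1 rad and z of mallet in the frame of pad_top between -0.004 and 0.006 m) or (angle between mallet's own z axis and vertical above 3.0416 rad and z of mallet in the frame of pad_top between 0.075 and 0.086 m)) and linear speed of mallet below 0.02 m/s); the robot touches nothing.
It fails at once if the mallet bears on the punch or jig (over 3 N) more than 0.3 rad out of line with the punch's axis (contact force between mallet and jig above 3 N and angle between the z axis of mallet and the z axis of punch_head, either way round above 0.3 rad).
It fails at once if the robot itself or the hammer touches the jig or punch (over 2 N) (contact force between any of the fingers, the arm, hammer and jig above 2 N).
It fails at once if the hammer, bowl or jar is moved more than 25 mm (distance of any of hammer, bowl, jar from where it was at the start of the episode above 0.025 m).
It also fails if it takes over 48 s, if anything falls off the work surface, if the arm or the gripper's body presses on something with over 40 N, if the wrist force passes 120 N, or if a joint passes its speed limit or range.

## Working session

There is one attempt and no reset: what is moved stays moved. The work goes in short steps, Python scripts to look and compute and a tool call to move; the robot and the scene stay as the last step left them, time stands still between calls to the robot, and variables do not carry over. Pictures are saved under pics/ and viewed, at most 10 in all, crops included, and the job is handed in when it is done.

Besides the shell and the picture viewer there is one more tool, called after ">>>" by a JSON object that holds its "api" and its "payload". send_rows: Moves the arm, as the interface text tells. Its arguments: {"type":"object","properties":{"commands":{"type":"array","items":{"type":"object","properties":{"jaw":{"type":"number"},"dx":{"type":"number"},"dy":{"type":"number"},"dz":{"type":"number"},"ax":{"type":"number"},"ay":{"type":"number"},"az":{"type":"number"}}}},"newtons":{"type":"number"}},"required":["commands"]}

```bash
ls; mkdir -p pics; cat > h.py <<'E'
import numpy as np, cv2
from station import get_state, get_image, ctrl
def snap(n):
    im=get_image(n); np.savez('pics/'+n+'.npz',**im); return im
def cloud(im):
    z=im['z_map'].astype(float); h,w=z.shape
    f=h/2/np.tan(np.radians(im['vertical_fov'])/2)
    u,v=np.meshgrid(np.arange(w),np.arange(h))
    P=np.stack([(u-im['cx'])/f*z,(v-im['cy'])/f*z,z],-1)
    T=np.array(im['world_from_camera']); P=P@T[:3,:3].T+T[:3,3]; P[z<=0]=np.nan
    return P
E
python3 - <<'E'
from h import *
a=[]
for n in ['top','side']:
    im=snap(n); cv2.imwrite(f'pics/{n}1.png',im['frame']); T=np.array(im['world_from_camera']);print(n,T.round(3).tolist(),im['vertical_fov'])
print(get_state()); print(ctrl.tcp_to_grasp)
E
```

```text
pics
top [[0.0, -0.983, 0.184, 0.352], [-1.0, 0.001, 0.005, 0.008], [-0.005, -0.184, -0.983, 1.23], [0.0, 0.0, 0.0, 1.0]] 47.41868850477227
side [[0.908, -0.285, 0.308, 0.252], [-0.419, -0.639, 0.645, -0.658], [0.013, -0.714, -0.7, 0.884], [0.0, 0.0, 0.0, 1.0]] 57.76081128535977
{'clock': 0.1, 'q': array([ 5.92902999e+01,  1.87301619e+01, -1.10848704e+01,  6.02743774e+01,
        1.04270436e-03,  8.23099926e+01]), 'joint_vel': array([-0.06697692, -0.09578537,  0.06745341, -0.01713574, -0.00501148,
       -0.04536599]), 'joint_efforts': array([ 6.94582013e-04, -4.44238722e+01,  2.63039070e+01,  7.86835706e-03,
       -9.94110155e-05, -3.76587209e-06]), 'tool_pos': array([0.2148069 , 0.50576655, 0.23056826]), 'orientation': array([-1.79911534e+02, -1.29975397e-02,  1.56980297e+02]), 'ft_force': array([-0.22706941,  0.37188729, -0.03574635]), 'ft_torque': array([-0.00950044, -0.00809396,  0.05443065]), 'finger_force': 0.0, 'opening': 1.003079063370189}
0.0187
```

View pics/top1.png

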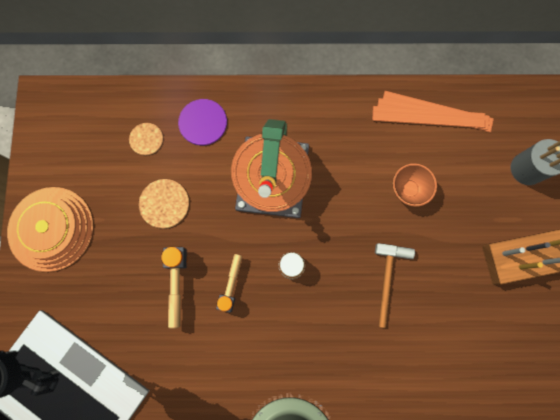

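View pics/side1.png

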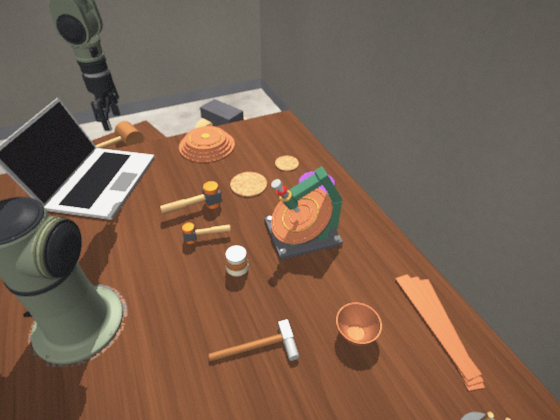

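Top view candidates:
- **Mallets:** the large one is at (173,258) and the small one at (225,304). The job needs the larger, at (173,258).
- **Pads:** there is a large cork pad at (164,203), a small cork pad at (146,138) and a purple disc at (203,121). The pad meant is the larger cork one, at (164,203).
- **Others:** jig at (270,180), punch head about (265,190), jar (291,265), hammer (395,252), bowl (415,185).

Next I measure these and confirm in one crop.

```bash
python3 - <<'E'
from h import *
C={n:dict(np.load(f'pics/{n}.npz')) for n in ['top','side']}
cv2.imwrite('pics/crop.png',np.hstack([cv2.resize(C['top']['frame'][110:340,110:320],(400,438)),cv2.resize(C['side']['frame'][140:270,150:350],(400,438))]))
P=cloud(C['top']); I=C['top']['frame']; hsv=cv2.cvtColor(I,cv2.COLOR_BGR2HSV)
def show(n,m):
    Q=P[m]; Q=Q[~np.isnan(Q).any(1)]; (c,r)=cv2.minEnclosingCircle(Q[:,:2].astype(np.float32)); print(n,len(Q),'med',np.median(Q,0).round(4),'circ',np.round(c,4),round(r,4),'z',np.percentile(Q[:,2],[5,95]).round(4)); return Q
yy,xx=np.mgrid[:420,:560]
box=lambda x0,y0,x1,y1:(xx>=x0)&(xx<x1)&(yy>=y0)&(yy<y1)
show('pad',box(132,172,196,236)&(P[...,2]>.004)&(P[...,2]<.02))
show('pad small',box(125,118,165,158)&(P[...,2]>.004))
M=box(150,238,200,340)
show('face',M&(P[...,2]>.07)); 
H=M&(yy>272)&(P[...,2]>.025); Q=show('handle',H)
v=cv2.fitLine(Q[:,:2].astype(np.float32),cv2.DIST_HUBER,0,.001,.001).ravel(); print('line',v, np.degrees(np.arctan2(v[1],v[0])), Q[:,0].min())
M2=box(205,250,245,315); show('smallm',M2&(P[...,2]>.01))
show('jar',box(275,248,308,284)&(P[...,2]>.05)); show('bowl',box(390,160,440,212)&(P[...,2]>.04))
# jig
J=box(228,115,315,215); Q=P[J]; Q=Q[~np.isnan(Q).any(1)]
th=np.radians(29); best=None
for yaw in np.radians(np.arange(-40,41,1)):
    n=np.array([-np.sin(th)*np.cos(yaw),-np.sin(th)*np.sin(yaw),np.cos(th)])
    d=Q@n; h,e=np.histogram(d,bins=np.arange(-.6,.6,.003)); k=h.argmax()
    if best is None or h[k]>best[0]: best=(h[k],yaw,(e[k]+e[k+1])/2,n)
print('tray',best[0],np.degrees(best[1]),best[2])
n=best[3]
D=P@n-best[2]
T=J&(abs(D)<.006); Qt=P[T]; A=np.c_[Qt[:,:2],np.ones(len(Qt))]; c,_,_,_=np.linalg.lstsq(A,Qt[:,2],rcond=None); print('plane slope',np.degrees(np.arctan(np.hypot(c[0],c[1]))),'yaw',np.degrees(np.arctan2(c[1],c[0])))
xy=Qt; e1=np.array([np.cos(best[1])*np.cos(th),np.sin(best[1])*np.cos(th),np.sin(th)]);e2=np.cross(n,e1)
(cc,r)=cv2.minEnclosingCircle(np.c_[Qt@e1,Qt@e2].astype(np.float32)); ctr=cc[0]*e1+cc[1]*e2+n*best[2]; print('tray ctr',ctr,r,'punch head pred',ctr+.165*n)
for nm in C:
    P2=cloud(C[nm]); d=(P2-ctr)@n; rr=np.linalg.norm((P2-ctr)-d[...,None]*n,axis=-1)
    m=(d>.155)&(d<.175)&(rr<.03); q=P2[m]; print(nm,len(q),np.median(q,0),np.median(d[m]), (q.max(0)+q.min(0))/2, 'off', np.median(q-ctr-d[m][:,None]*n,0))
E
```

```text
pad 2043 med [0.5857 0.3266 0.0084] circ [0.5889 0.3292] 0.1109 z [0.0046 0.0124]
pad small 767 med [0.7624 0.3833 0.0065] circ [0.7625 0.3905] 0.0721 z [0.0042 0.0107]
face 321 med [0.442  0.2823 0.0803] circ [0.4416 0.2834] 0.0245 z [0.0758 0.0842]
handle 586 med [0.3335 0.2777 0.0509] circ [0.339  0.2805] 0.0651 z [0.0424 0.0561]
line [0.999103   0.04234526 0.3371853  0.2777639 ] 2.4269302 0.27462639951066614
smallm 566 med [0.3599 0.1442 0.0402] circ [0.3823 0.1448] 0.0705 z [0.0315 0.0609]
jar 430 med [ 0.4238 -0.0058  0.0706] circ [ 0.424  -0.0058] 0.0283 z [0.0667 0.074 ]
bowl 418 med [ 0.6408 -0.3361  0.0527] circ [ 0.6245 -0.3167] 0.0559 z [0.0412 0.0587]
tray 1854 -8.0 -0.23249999999999965
plane slope 28.946145804231875 yaw -7.061859012286827
tray ctr [0.66062832 0.04375614 0.09342312] 0.1150895357131958 punch head pred [0.58141323 0.05488909 0.23773537]
top 122 [0.57068536 0.0537076  0.22573439] 0.159133211933312 [0.57116712 0.05369184 0.22434383] off [-0.01335016 -0.00071692 -0.00721502]
side 61 [0.56846957 0.0524907  0.2245604 ] 0.15955145401065246 [0.56937588 0.05410254 0.22447726] off [-0.01599182 -0.00213238 -0.00849655]
```

View pics/crop.png

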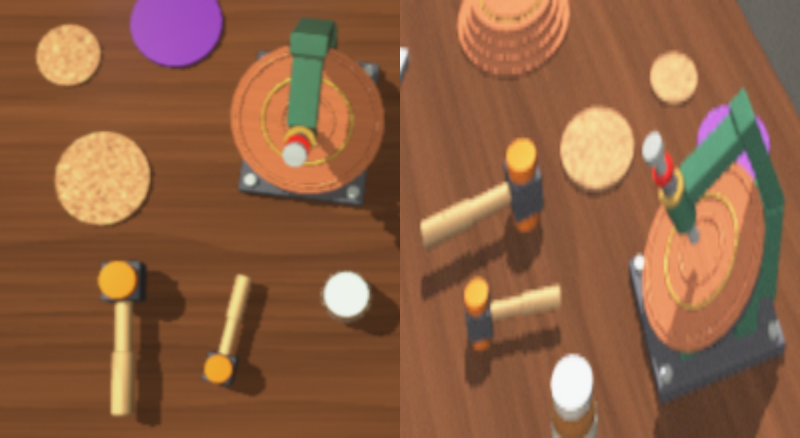

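The crop confirms the choice: the larger orange-faced mallet is at top (173,258), and the larger cork pad at (164,203) is clearly bigger than the one at (146,138). I'll refine the jig and work out the approach.

```bash
cat >> h.py <<'E'
from scipy.spatial.transform import Rotation as Ro
def pose():
    s=get_state(); return np.array(s['tool_pos']),Ro.from_euler('xyz',s['orientation'],degrees=True)
def plan(p,R,order='turn'):
    """print total tool-frame turn, and shift after (or before) that turn"""
    p0,R0=pose(); rv=(R0.inv()*R).as_rotvec(degrees=True)
    print('turn',rv.round(2),'shift before turn',R0.inv().apply(p-p0).round(4),'shift after turn',R.inv().apply(p-p0).round(4))
E
python3 - <<'E'
from h import *
C={n:dict(np.load(f'pics/{n}.npz')) for n in ['top','side']}
th=np.radians(29)
yy,xx=np.mgrid[:420,:560]
for nm,b in [('top',(228,115,315,215)),('side',(262,165,345,262))]:
    P=cloud(C[nm]); hs=cv2.cvtColor(C[nm]['frame'],cv2.COLOR_BGR2HSV)
    J=(xx>=b[0])&(xx<b[2])&(yy>=b[1])&(yy<b[3])&(P[...,2]>.03)&(hs[...,0]<16)&(hs[...,1]>90)
    Q=P[J]; Q=Q[~np.isnan(Q).any(1)]; A=np.c_[Q[:,:2],np.ones(len(Q))]
    c=np.array([.549,-.073,np.median(Q[:,2]-Q[:,:2]@[.549,-.073])])
    for t in [.02,.012,.008,.006,.006]:
        k=abs(A@c-Q[:,2])<t; c=np.linalg.lstsq(A[k],Q[k,2],rcond=None)[0]
    yaw=np.arctan2(c[1],c[0]); n=np.array([-c[0],-c[1],1]);n/=np.linalg.norm(n)
    q=Q[k]; e1=np.array([np.cos(yaw)*np.cos(th),np.sin(yaw)*np.cos(th),np.sin(th)]);e2=np.cross(n,e1)
    U=np.c_[q@e1,q@e2]; hull=cv2.convexHull(U.astype(np.float32))[:,0]
    ctr2=(np.percentile(U,.5,0)+np.percentile(U,99.5,0))/2; ctr=ctr2[0]*e1+ctr2[1]*e2+n*np.median(q@n)
    print(nm,k.sum(),'slope',np.degrees(np.arccos(n[2])),'yaw',np.degrees(yaw),'ctr',ctr,'ext',np.ptp(U,0),'head pred',ctr+.165*n)
    g=(hs[...,1]<60)&(np.linalg.norm(P-[.57,.054,.226],axis=-1)<.035); G=P[g]; d=(G-ctr)@n
    print('  grey',len(G),np.percentile(d,[5,50,95]).round(4)); T=G[d>np.percentile(d,50)]
    print('  top half',np.median(T,0),(T.max(0)+T.min(0))/2,'along e1,e2 rel ctr',np.median((T-ctr)@e1),np.median((T-ctr)@e2))
plan(np.array([.372,.280,.10]),Ro.from_euler('xyz',[180,0,182.5],degrees=True))
E
```

```text
top 3545 slope 28.960775237419504 yaw -6.936855358645152 ctr [0.64454954 0.04519989 0.08492912] ext [0.19532278 0.19740348] head pred [0.5652396  0.05484922 0.2292961 ]
  grey 115 [0.1562 0.1588 0.1613]
  top half [0.57178315 0.05554155 0.2269153 ] [0.57093703 0.05471441 0.22690827] along e1,e2 rel ctr 0.003922141010416613 0.0006635486068668365
side 2109 slope 28.925184505683866 yaw -6.9929538155699955 ctr [0.64292965 0.03747252 0.08520203] ext [0.19720228 0.19075237] head pred [0.56371823 0.04718857 0.22961861]
  grey 92 [0.1337 0.1573 0.1601]
  top half [0.5680392  0.05378552 0.22521802] [0.56759134 0.0542579  0.22445408] along e1,e2 rel ctr 0.0008216744466205226 0.006876741185088561
turn [ -0.08  -0.03 -25.52] shift before turn [-0.233  -0.1461  0.1307] shift after turn [-0.1472 -0.2324  0.1306]
```

>>> {"api": "send_rows", "payload": {"commands": [{"az": -8.5,"jaw": 1},{"az": -8.5},{"az": -8.5},{"dx": -0.021,"dy": -0.0332,"dz": 0.0186},{"dx": -0.021,"dy": -0.0332,"dz": 0.0186},{"dx": -0.021,"dy": -0.0332,"dz": 0.0186},{"dx": -0.021,"dy": -0.0332,"dz": 0.0186},{"dx": -0.021,"dy": -0.0332,"dz": 0.0186},{"dx": -0.021,"dy": -0.0332,"dz": 0.0186},{"dx": -0.021,"dy": -0.0332,"dz": 0.0186},{},{}], "newtons": 120}}

```text
schema error: expected keys jaw, dx, dy, dz, ax, ay, az
```

```bash
python3 - <<'E'
from h import *
print(pose()[0],pose()[1].as_euler('xyz',degrees=True))
plan(np.array([.372,.280,.022]),Ro.from_euler('xyz',[180,0,182.5],degrees=True))
im=snap('wrist'); P=cloud(im); cv2.imwrite('pics/w1.png',im['frame'])
hs=cv2.cvtColor(im['frame'],cv2.COLOR_BGR2HSV)
for a,b in [(.27,.30),(.30,.33),(.34,.36),(.36,.38),(.38,.4)]:
    m=(P[...,0]>a)&(P[...,0]<b)&(abs(P[...,1]-.28)<.03)&(P[...,2]>.035)&(P[...,2]<.06); q=P[m]; 
    if len(q): print(a,len(q),(np.percentile(q[:,1],2)+np.percentile(q[:,1],98))/2,q[:,2].max())
m=(abs(P[...,2]-.08)<.004)&(abs(P[...,0]-.44)<.04)&(abs(P[...,1]-.28)<.04); q=P[m]; print('face',len(q),q.min(0) if len(q) else 0,q.max(0) if len(q) else 0)
E
```

```text
[0.2148069  0.50576655 0.23056826] [-1.79911534e+02 -1.29975397e-02  1.56980297e+02]
turn [ -0.08  -0.03 -25.52] shift before turn [-0.233  -0.146   0.2087] shift after turn [-0.1472 -0.2324  0.2086]
0.27 321 0.2811775057580282 0.05534334584350187
0.36 103 0.29194748268016835 0.04842287555160951
0.38 114 0.2925969650293354 0.04930903611179427
face 0 0 0
```

View pics/w1.png

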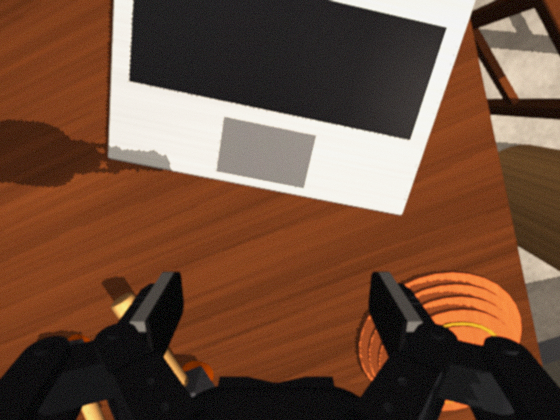

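The call was refused because every key is needed, so the arm hasn't moved. The wrist view still shows the laptop, with the mallet at the lower left (150,340). I'll resend with full rows.

>>> {"api": "send_rows", "payload": {"commands": [{"dx": 0,"dy": 0,"dz": 0,"ax": 0,"ay": 0,"az": -8.5,"jaw": 1},{"dx": 0,"dy": 0,"dz": 0,"ax": 0,"ay": 0,"az": -8.5,"jaw": 1},{"dx": 0,"dy": 0,"dz": 0,"ax": 0,"ay": 0,"az": -8.5,"jaw": 1},{"dx": -0.021,"dy": -0.0332,"dz": 0.0186,"ax": 0,"ay": 0,"az": 0,"jaw": 1},{"dx": -0.021,"dy": -0.0332,"dz": 0.0186,"ax": 0,"ay": 0,"az": 0,"jaw": 1},{"dx": -0.021,"dy": -0.0332,"dz": 0.0186,"ax": 0,"ay": 0,"az": 0,"jaw": 1},{"dx": -0.021,"dy": -0.0332,"dz": 0.0186,"ax": 0,"ay": 0,"az": 0,"jaw": 1},{"dx": -0.021,"dy": -0.0332,"dz": 0.0186,"ax": 0,"ay": 0,"az": 0,"jaw": 1},{"dx": -0.021,"dy": -0.0332,"dz": 0.0186,"ax": 0,"ay": 0,"az": 0,"jaw": 1},{"dx": -0.021,"dy": -0.0332,"dz": 0.0186,"ax": 0,"ay": 0,"az": 0,"jaw": 1},{"dx": 0,"dy": 0,"dz": 0,"ax": 0,"ay": 0,"az": 0,"jaw": 1},{"dx": 0,"dy": 0,"dz": 0,"ax": 0,"ay": 0,"az": 0,"jaw": 1}], "newtons": 120}}

```text
clock: 1.35
tool_pos: [0.3719, 0.2797, 0.1007]
orientation: [-180.0, -0.1, -177.7]
ft_force: [0.7, 0.2, 0.0]
opening: 1.0
finger_force: 0.0
```

```bash
python3 - <<'E'
from h import *
print(pose()[0],pose()[1].as_euler('xyz',degrees=True),get_state()['q'].round(1),get_state()['clock'])
plan(np.array([.372,.280,.022]),Ro.from_euler('xyz',[180,0,182.5],degrees=True))
im=snap('wrist'); P=cloud(im); cv2.imwrite('pics/w2.png',im['frame'])
for a,b in [(.27,.30),(.30,.33),(.34,.36),(.36,.38),(.38,.4)]:
    m=(P[...,0]>a)&(P[...,0]<b)&(abs(P[...,1]-.28)<.025)&(P[...,2]>.035)&(P[...,2]<.06); q=P[m]; 
    if len(q): print(a,len(q),(np.percentile(q[:,1],2)+np.percentile(q[:,1],98))/2,q[:,2].max())
m=(abs(P[...,2]-.08)<.004)&(abs(P[...,0]-.44)<.04)&(abs(P[...,1]-.28)<.04); q=P[m]; print('face',len(q),q.min(0) if len(q) else 0,q.max(0) if len(q) else 0)
E
```

```text
[0.37187881 0.27966929 0.10065474] [-1.79989242e+02 -9.31488532e-02 -1.77653011e+02] [ 27.8  18.  -33.7  38.3   0.   25.5] 1.35
turn [-0.01 -0.09 -0.15] shift before turn [-0.0003  0.0003  0.0787] shift after turn [-0.0001  0.0003  0.0787]
0.27 2340 0.2798223047289391 0.05580141775838815
0.3 2368 0.28053395753227306 0.056352816627380786
0.34 1135 0.2816036313753626 0.05621680655003414
0.36 939 0.28202795226950417 0.05308319299609923
0.38 861 0.28259111692869254 0.05286087259045366
face 3718 [0.41675601 0.26100471 0.07600479] [0.46188224 0.30767889 0.0820136 ]
```

View pics/w2.png

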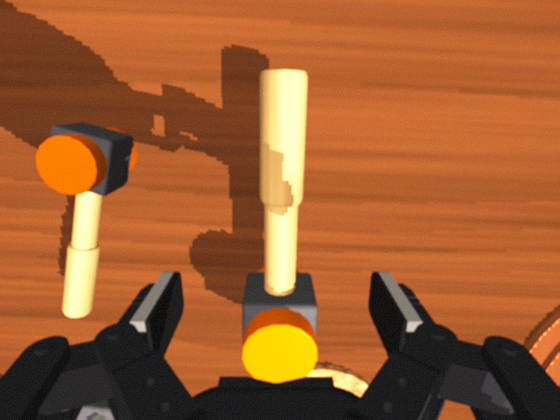

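Handle lies centred between the fingers at (283,240), thin section nearest the head. Descend and close.

>>> {"api": "send_rows", "payload": {"commands": [{"dx": -0.004,"dy": 0.0023,"dz": 0.02,"ax": 0,"ay": 0,"az": 0.8,"jaw": 1},{"dx": 0,"dy": 0,"dz": 0.03,"ax": 0,"ay": 0,"az": 0,"jaw": 1},{"dx": 0,"dy": 0,"dz": 0.0285,"ax": 0,"ay": 0,"az": 0,"jaw": 1},{"dx": 0,"dy": 0,"dz": 0,"ax": 0,"ay": 0,"az": 0,"jaw": 1},{"dx": 0,"dy": 0,"dz": 0,"ax": 0,"ay": 0,"az": 0,"jaw": -1},{"dx": 0,"dy": 0,"dz": 0,"ax": 0,"ay": 0,"az": 0,"jaw": -1},{"dx": 0,"dy": 0,"dz": 0,"ax": 0,"ay": 0,"az": 0,"jaw": -1},{"dx": 0,"dy": 0,"dz": 0,"ax": 0,"ay": 0,"az": 0,"jaw": -1},{"dx": 0,"dy": 0,"dz": 0,"ax": 0,"ay": 0,"az": 0,"jaw": -1},{"dx": 0,"dy": 0,"dz": 0,"ax": 0,"ay": 0,"az": 0,"jaw": -1},{"dx": 0,"dy": 0,"dz": 0,"ax": 0,"ay": 0,"az": 0,"jaw": -1}], "newtons": 120}}

```text
clock: 2.5
tool_pos: [0.3761, 0.2831, 0.0234]
orientation: [180.0, 0.0, -178.3]
ft_force: [-1.9, 0.6, 6.7]
opening: 0.215
finger_force: 117.2
```

>>> {"api": "send_rows", "payload": {"commands": [{"dx": 0,"dy": 0,"dz": -0.01,"ax": 0,"ay": 0,"az": 0,"jaw": -1},{"dx": 0,"dy": 0,"dz": -0.03,"ax": 0,"ay": 0,"az": 0,"jaw": -1},{"dx": 0,"dy": 0,"dz": -0.04,"ax": 0,"ay": 0,"az": 0,"jaw": -1},{"dx": 0,"dy": 0,"dz": -0.04,"ax": 0,"ay": 0,"az": 0,"jaw": -1},{"dx": 0,"dy": 0,"dz": -0.04,"ax": 0,"ay": 0,"az": 0,"jaw": -1},{"dx": 0,"dy": 0,"dz": -0.04,"ax": 0,"ay": 0,"az": 0,"jaw": -1},{"dx": 0,"dy": 0,"dz": -0.03,"ax": 0,"ay": 0,"az": 0,"jaw": -1},{"dx": 0,"dy": 0,"dz": -0.02,"ax": 0,"ay": 0,"az": 0,"jaw": -1},{"dx": 0,"dy": 0,"dz": 0,"ax": 0,"ay": 0,"az": 0,"jaw": -1},{"dx": 0,"dy": 0,"dz": 0,"ax": 0,"ay": 0,"az": 0,"jaw": -1}], "newtons": 120}}

```text
clock: 3.5
tool_pos: [0.3752, 0.2825, 0.2719]
orientation: [-180.0, -0.1, -178.3]
ft_force: [-0.5, 0.2, -5.9]
opening: 0.222
finger_force: 117.7
```

```bash
cat >> h.py <<'E'
def mallet():
    """mallet face centre & normal in tool frame, from wrist camera"""
    im=snap('wrist'); P=cloud(im); p,R=pose(); hs=cv2.cvtColor(im['frame'],cv2.COLOR_BGR2HSV)
    Q=R.inv().apply((P-p).reshape(-1,3)).reshape(P.shape)
    m=(hs[...,0]>4)&(hs[...,0]<24)&(hs[...,1]>170)&(Q[...,0]<-.02)&(Q[...,0]>-.12)&(abs(Q[...,1])<.05)&(Q[...,2]>-.085)&(Q[...,2]<-.03)
    q=Q[m]; A=np.c_[q[:,:2],np.ones(len(q))]; c=np.linalg.lstsq(A,q[:,2],rcond=None)[0]
    k=abs(A@c-q[:,2])<.004; c=np.linalg.lstsq(A[k],q[k,2],rcond=None)[0]; q=q[k]
    n=-np.array([-c[0],-c[1],1]); n/=np.linalg.norm(n)
    print('face n(tool)',len(q),n.round(4),'mid',((np.percentile(q,1,0)+np.percentile(q,99,0))/2).round(4),'ext',np.ptp(q,0).round(4))
    h=(Q[...,0]>.012)&(Q[...,0]<.11)&(abs(Q[...,1])<.025)&(Q[...,2]>-.05)&(Q[...,2]<0); w=Q[h]
    if len(w): 
        for a in (.02,.05,.08): 
            z=w[abs(w[:,0]-a)<.006]; print('  handle',a,len(z), z[:,1].min().round(4) if len(z) else 0,z[:,1].max().round(4) if len(z) else 0,np.percentile(z[:,2],3).round(4) if len(z) else 0)
    return im
E
python3 - <<'E'
from h import *
im=mallet(); print(pose()[0],pose()[1].as_euler('xyz',degrees=True))
cv2.imwrite('pics/w3.png',np.hstack([cv2.resize(im['frame'],(400,300)),cv2.resize(get_image('side')['frame'],(400,300))]))
E
```

```text
Traceback (most recent call last):
  File "h.py", line 27, in mallet
    print('face n(tool)',len(q),n.round(4),'mid',((np.percentile(q,1,0)+np.percentile(q,99,0))/2).round(4),'ext',np.ptp(q,0).round(4))
                                                   ~~~~~~~~~~~~~^^^^^^^
IndexError: index -1 is out of bounds for axis 0 with size 0
```

```bash
python3 - <<'E'
from h import *
im=snap('wrist'); sd=snap('side')
cv2.imwrite('pics/w3.png',np.hstack([cv2.resize(im['frame'],(400,300)),cv2.resize(sd['frame'][0:270,100:460],(400,300))]))
E
```

```text
(no output)
```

View pics/w3.png

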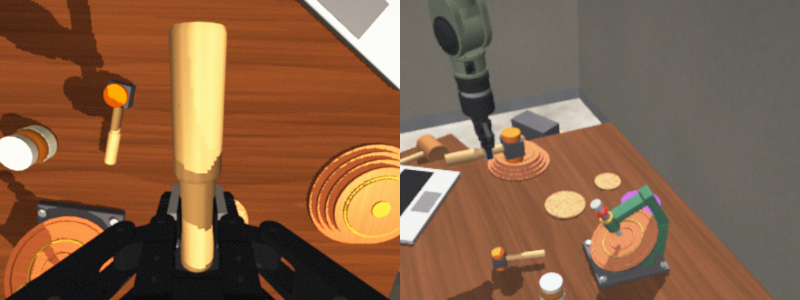

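Both pictures agree: the mallet is gripped and hangs level, handle at wrist (197,140) and head at side crop (512,140). I'll measure its pose in the tool and plan the standoff.

```bash
cat >> h.py <<'E'
def handle(im):
    P=cloud(im); p,R=pose(); Q=R.inv().apply((P-p).reshape(-1,3)).reshape(P.shape)
    out=[]
    for a in np.arange(.03,.1,.008):
        m=(abs(Q[...,0]-a)<.004)&(abs(Q[...,1])<.025)&(Q[...,2]>-.06)&(Q[...,2]<.01); q=Q[m]
        if len(q)>20: out.append([a,(np.percentile(q[:,1],2)+np.percentile(q[:,1],98))/2,np.percentile(q[:,2],3)])
    out=np.array(out); c=np.polyfit(out[:,0],out[:,1:],1); print('handle slopes deg y,z',np.degrees(np.arctan(c[0])).round(2),'end z top',out[:,2].round(4),'y at 0',c[1][0].round(4))
def target(head,off,yaw=-7.,mt=(-.0645,0,.0234),tilt=29.,dp=0,dy=0):
    Rm=Ro.from_euler('z',yaw,degrees=True)*Ro.from_euler('y',-tilt,degrees=True)
    R=Rm*Ro.from_euler('y',180,degrees=True)
    face=np.array(head)+off*Rm.apply([0,0,1]); return face-R.apply(mt),R
HEAD=np.array([.5675,.0545,.229])
E
python3 - <<'E'
from h import *
handle(get_image('wrist'))
im=snap('top'); P=cloud(im); hs=cv2.cvtColor(im['frame'],cv2.COLOR_BGR2HSV); p,R=pose()
m=(abs(P[...,2]-p[2]-.057)<.02)&(np.hypot(P[...,0]-p[0]-.064,P[...,1]-p[1])<.045)&(hs[...,1]>170)
q=P[m]; print('face',len(q),(q.min(0)+q.max(0))/2,np.ptp(q,0),np.median(q,0)); print(R.inv().apply((q.min(0)+q.max(0))/2-p),p)
A=np.c_[q[:,:2]-q[:,:2].mean(0),np.ones(len(q))]; c=np.linalg.lstsq(A,q[:,2],rcond=None)[0]; print('face slope deg',np.degrees(c[:2]))
t,R=target(HEAD,.07); print(t,R.as_euler('xyz',degrees=True)); plan(t,R)
E
```

```text
handle slopes deg y,z [ 0.17 -1.35] end z top [-0.0309 -0.0312 -0.0313 -0.0316 -0.0317 -0.0319 -0.0321 -0.0322 -0.0324] y at 0 -0.0004
face 512 [0.44032835 0.28305156 0.31968445] [0.04624169 0.04769842 0.02196166] [0.43982189 0.28230826 0.32573445]
[-0.06510324 -0.00133085 -0.04869664] [0.3750877  0.28241528 0.27115798]
face slope deg [1.2209697  0.65674977]
[0.46656382 0.0668934  0.27941926] [-180.   29.  173.]
turn [  2.11 -29.09   8.51] shift before turn [-0.0851 -0.2181 -0.0082] shift after turn [-0.1064 -0.2028  0.0495]
```

>>> {"api": "send_rows", "payload": {"commands": [{"dx": 0,"dy": 0,"dz": 0,"ax": 0.5,"ay": -7.3,"az": 2.1,"jaw": -1},{"dx": 0,"dy": 0,"dz": 0,"ax": 0.5,"ay": -7.3,"az": 2.1,"jaw": -1},{"dx": 0,"dy": 0,"dz": 0,"ax": 0.5,"ay": -7.3,"az": 2.1,"jaw": -1},{"dx": 0,"dy": 0,"dz": 0,"ax": 0.5,"ay": -7.3,"az": 2.1,"jaw": -1},{"dx": -0.0177,"dy": -0.0338,"dz": 0.0083,"ax": 0,"ay": 0,"az": 0,"jaw": -1},{"dx": -0.0177,"dy": -0.0338,"dz": 0.0083,"ax": 0,"ay": 0,"az": 0,"jaw": -1},{"dx": -0.0177,"dy": -0.0338,"dz": 0.0083,"ax": 0,"ay": 0,"az": 0,"jaw": -1},{"dx": -0.0177,"dy": -0.0338,"dz": 0.0083,"ax": 0,"ay": 0,"az": 0,"jaw": -1},{"dx": -0.0177,"dy": -0.0338,"dz": 0.0083,"ax": 0,"ay": 0,"az": 0,"jaw": -1},{"dx": -0.0177,"dy": -0.0338,"dz": 0.0083,"ax": 0,"ay": 0,"az": 0,"jaw": -1},{"dx": 0,"dy": 0,"dz": 0,"ax": 0,"ay": 0,"az": 0,"jaw": -1},{"dx": 0,"dy": 0,"dz": 0,"ax": 0,"ay": 0,"az": 0,"jaw": -1}], "newtons": 120}}

```text
clock: 4.95
tool_pos: [0.4669, 0.0663, 0.2791]
orientation: [179.8, 29.1, 172.9]
ft_force: [-1.2, 0.6, -4.7]
opening: 0.215
finger_force: 118.4
```

```bash
python3 - <<'E'
from h import *
print(get_state()['q'].round(1))
handle(get_image('wrist'))
t,R=target(HEAD,.03); plan(t,R)
p,R0=pose(); n=-R0.as_matrix()[:,2]; ys=R0.as_matrix()[:,1]; xm=-R0.as_matrix()[:,0]; a=[]
for v in ('side','top'):
    im=snap(v); P=cloud(im); hs=cv2.cvtColor(im['frame'],cv2.COLOR_BGR2HSV); face=p+R0.apply([-.0645,0,.0234]); d=P-face
    X,Y,Z=d@xm,d@ys,d@n
    m=(abs(X)<.04)&(abs(Y)<.04)&(Z>-.01)&(Z<.1); q=np.c_[X[m],Y[m],Z[m]]; print(v,len(q),np.percentile(q,1,0).round(4),np.percentile(q,99,0).round(4))
    t=m&(Z>.07)&(hs[...,1]>150); q=np.c_[X[t],Y[t],Z[t]]; A=np.c_[q[:,:2],np.ones(len(q))]; c=np.linalg.lstsq(A,q[:,2],rcond=None)[0]; k=abs(A@c-q[:,2])<.004; q=q[k]; c=np.linalg.lstsq(A[k],q[:,2],rcond=None)[0]
    print('  topface',len(q),((q.min(0)+q.max(0))/2).round(4),'slopes deg',np.degrees(c[:2]).round(2),c[2])
    a.append(im['frame'])
cv2.imwrite('pics/s1.png',np.hstack([cv2.resize(a[0][120:260,220:360],(400,400)),cv2.resize(a[1][130:250,210:330],(400,400))]))
E
```

```text
[  1.8 -11.9 -44.9  28.3  -4.1   7.8]
handle slopes deg y,z [ 0.41 -1.11] end z top [-0.0309 -0.0309 -0.0312 -0.0314 -0.0314 -0.0316 -0.0317 -0.0319 -0.0321] y at 0 -0.0013
turn [ 0.2   0.06 -0.01] shift before turn [-0.0001 -0.0006  0.0396] shift after turn [-0.0001 -0.0004  0.0396]
side 772 [-0.0376 -0.0275  0.0013] [0.0237 0.0189 0.08  ]
  topface 223 [-0.0004 -0.0009  0.0766] slopes deg [-0.88  2.8 ] 0.07815089620627537
top 932 [-0.0389 -0.0252  0.0063] [0.0269 0.0237 0.0819]
  topface 495 [ 0.003  -0.0003  0.0782] slopes deg [-1.49 -0.18] 0.07876524760829465
```

View pics/s1.png

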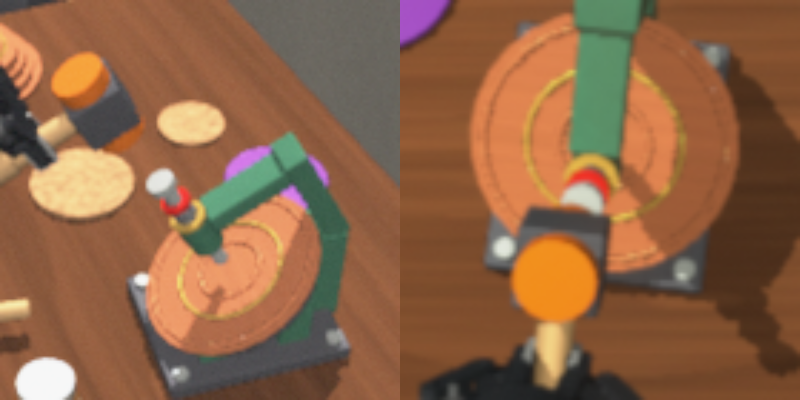

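The mallet is lined up with the punch in both views: in the top crop the face (555,278), punch head (585,200) and guide (597,165) are on one line. First blow, then draw back.

>>> {"api": "send_rows", "payload": {"commands": [{"dx": 0,"dy": -0.0005,"dz": 0.02,"ax": 0,"ay": 0,"az": 0,"jaw": -1},{"dx": 0,"dy": 0,"dz": 0.02,"ax": 0,"ay": 0,"az": 0,"jaw": -1},{"dx": 0,"dy": 0,"dz": 0.022,"ax": 0,"ay": 0,"az": 0,"jaw": -1},{"dx": 0,"dy": 0,"dz": 0.022,"ax": 0,"ay": 0,"az": 0,"jaw": -1},{"dx": 0,"dy": 0,"dz": -0.015,"ax": 0,"ay": 0,"az": 0,"jaw": -1},{"dx": 0,"dy": 0,"dz": -0.025,"ax": 0,"ay": 0,"az": 0,"jaw": -1},{"dx": 0,"dy": 0,"dz": -0.025,"ax": 0,"ay": 0,"az": 0,"jaw": -1},{"dx": 0,"dy": 0,"dz": 0,"ax": 0,"ay": 0,"az": 0,"jaw": -1}], "newtons": 120}}

```text
clock: 5.9
tool_pos: [0.4774, 0.0678, 0.2665]
orientation: [179.7, 29.5, 173.2]
ft_force: [0.4, 0.3, -4.5]
opening: 0.218
finger_force: 118.6
```

```bash
cat >> h.py <<'E'
def check():
    for v in ('top','side'):
        im=snap(v); P=cloud(im); hs=cv2.cvtColor(im['frame'],cv2.COLOR_BGR2HSV)
        n=Ro.from_euler('zy',[-7,-29],degrees=True).apply([0,0,1]) if 0 else np.array([-np.sin(np.radians(29))*np.cos(np.radians(7)),np.sin(np.radians(29))*np.sin(np.radians(7)),np.cos(np.radians(29))])
        c0=np.array([.6462,.0447,.085]); d=(P-c0); D=d@n; r=np.linalg.norm(d-D[...,None]*n,axis=-1)
        g=(r<.018)&(D>.115)&(D<.18)&(hs[...,1]<60); rd=(r<.02)&(D>.09)&(D<.17)&((hs[...,0]<6)|(hs[...,0]>174))&(hs[...,1]>150)
        print(v,'grey head D',np.percentile(D[g],[50,95,99]).round(4) if g.any() else 0,g.sum(),'red',np.percentile(D[rd],[5,50,95]).round(4) if rd.any() else 0)
E
python3 - <<'E'
from h import *
check(); handle(get_image('wrist')); t,R=target(HEAD,.03); plan(t,R)
E
```

```text
top grey head D [0.1479 0.152  0.1531] 37 red [0.1133 0.1167 0.1398]
side grey head D [0.1479 0.1503 0.1505] 92 red [0.1126 0.1163 0.1189]
handle slopes deg y,z [ 0.15 -1.15] end z top [-0.0315 -0.0316 -0.0318 -0.0321 -0.0321 -0.0324 -0.0325 -0.0325 -0.0328] y at 0 0.0
turn [0.28 0.21 0.13] shift before turn [ 0.0009 -0.0013  0.0208] shift after turn [ 0.0008 -0.0012  0.0208]
```

>>> {"api": "send_rows", "payload": {"commands": [{"dx": 0,"dy": -0.001,"dz": 0.018,"ax": 0.2,"ay": 0.2,"az": 0,"jaw": -1},{"dx": 0,"dy": 0,"dz": 0.02,"ax": 0,"ay": 0,"az": 0,"jaw": -1},{"dx": 0,"dy": 0,"dz": 0.02,"ax": 0,"ay": 0,"az": 0,"jaw": -1},{"dx": 0,"dy": 0,"dz": 0.02,"ax": 0,"ay": 0,"az": 0,"jaw": -1},{"dx": 0,"dy": 0,"dz": 0,"ax": 0,"ay": 0,"az": 0,"jaw": -1}], "newtons": 120}}

```text
clock: 6.55
tool_pos: [0.5128, 0.0605, 0.1917]
orientation: [-179.9, 28.7, 173.1]
ft_force: [-5.4, -0.5, 0.4]
opening: 0.219
finger_force: 121.6
```

```bash
python3 - <<'E'
from h import *
check(); handle(get_image('wrist')); t,R=target(HEAD,0); plan(t,R); print(get_state()['ft_force'],get_state()['tool_pos'])
E
```

```text
top grey head D 0 0 red 0
side grey head D [0.1178 0.1228 0.1234] 9 red [0.1038 0.1069 0.1108]
handle slopes deg y,z [-0.14  3.17] end z top [-0.0289 -0.0287 -0.0282 -0.0276 -0.0273 -0.0269 -0.0264 -0.0259 -0.0255] y at 0 -0.0004
turn [-0.01 -0.21  0.07] shift before turn [-0.0007  0.0006 -0.0281] shift after turn [-0.0008  0.0006 -0.0281]
[-0.96605447  0.41342251 -3.67509982] [0.51301838 0.06057306 0.19320809]
```

>>> {"api": "send_rows", "payload": {"commands": [{"dx": 0,"dy": 0,"dz": -0.02,"ax": 0,"ay": 0,"az": 0,"jaw": -1},{"dx": 0,"dy": 0,"dz": -0.03,"ax": 0,"ay": 0,"az": 0,"jaw": -1},{"dx": 0,"dy": 0,"dz": -0.02,"ax": 0,"ay": 4,"az": 0,"jaw": -1},{"dx": 0,"dy": 0,"dz": 0,"ax": 0,"ay": 0,"az": 0,"jaw": -1}], "newtons": 120}}

```text
clock: 7.1
tool_pos: [0.4831, 0.0648, 0.2599]
orientation: [179.9, 25.3, 173.0]
ft_force: [2.5, 0.5, -4.4]
opening: 0.218
finger_force: 120.7
```

```bash
python3 - <<'E'
from h import *
check(); handle(get_image('wrist'))
p,R0=pose(); _,R=target(HEAD,0); R=R.as_matrix(); n=-R[:,2]
for v in ('top','side'):
    im=dict(np.load(f'pics/{v}.npz')); P=cloud(im); hs=cv2.cvtColor(im['frame'],cv2.COLOR_BGR2HSV); d=P-(p+R0.apply([-.0645,0,.0234]))
    X,Y,Z=-d@R[:,0],d@R[:,1],d@n
    t=(abs(X)<.04)&(abs(Y)<.03)&(Z>.068)&(Z<.1)&(hs[...,1]>150); q=np.c_[X[t],Y[t],Z[t]]; A=np.c_[q[:,:2],np.ones(len(q))]; c=np.linalg.lstsq(A,q[:,2],rcond=None)[0]; k=abs(A@c-q[:,2])<.004; q=q[k]; c=np.linalg.lstsq(A[k],q[:,2],rcond=None)[0]
    print(v,'topface rel punch axis frame',len(q),((q.min(0)+q.max(0))/2).round(4),'slopes',np.degrees(c[:2]).round(2))
    d=(q.min(0)+q.max(0))/2; f=p+R0.apply([-.0645,0,.0234])-R[:,0]*d[0]+R[:,1]*d[1]+n*(d[2]-.08); e=f-HEAD
    print('   lower face rel head: x_m,y,n',-e@R[:,0],e@R[:,1],e@n)
im=dict(np.load('pics/side.npz'))['frame']; cv2.imwrite('pics/s2.png',cv2.resize(im[130:250,220:360],(700,600),interpolation=cv2.INTER_CUBIC))
print(get_state()['clock'])
E
```

```text
top grey head D [0.1399 0.1417 0.1426] 17 red [0.105  0.1072 0.1314]
side grey head D [0.1384 0.1405 0.1413] 82 red [0.103  0.107  0.1112]
handle slopes deg y,z [-0.29  2.92] end z top [-0.0301 -0.0295 -0.0294 -0.0289 -0.0284 -0.028  -0.0276 -0.0272 -0.0268] y at 0 -0.0001
top topface rel punch axis frame 472 [ 0.0084 -0.0005  0.0852] slopes [-1.36  0.04]
   lower face rel head: x_m,y,n 0.007803602682583065 -0.000984009537263989 0.042921461533652776
side topface rel punch axis frame 194 [ 0.005  -0.0011  0.0817] slopes [-3.84  7.1 ]
   lower face rel head: x_m,y,n 0.004398285218840885 -0.0015317769193004922 0.039400125156131276
7.25
```

View pics/s2.png

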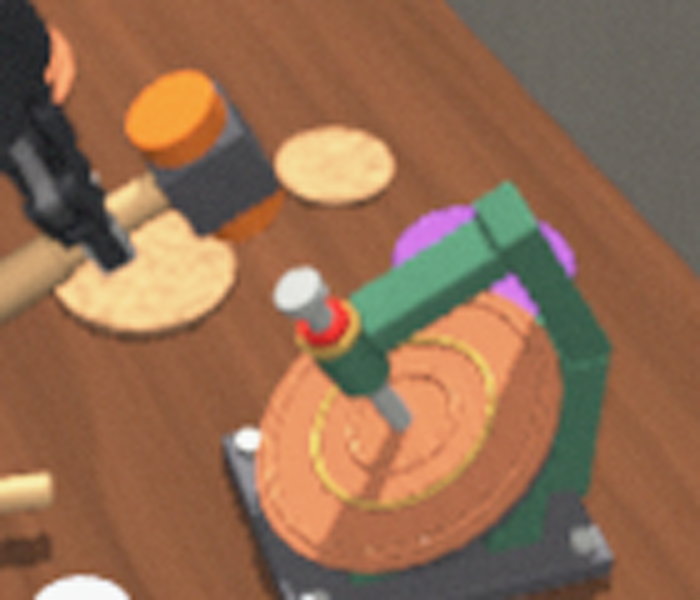

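The collar at (325,318) is almost on the brass rim at (325,340), about 3–4 mm short. The mallet turned about 4° in the grip, which I've corrected. I'll recentre and strike once more.

>>> {"api": "send_rows", "payload": {"commands": [{"dx": 0.006,"dy": 0.001,"dz": 0.011,"ax": 0,"ay": 0,"az": 0,"jaw": -1},{"dx": 0,"dy": 0,"dz": 0.02,"ax": 0,"ay": 0,"az": 0,"jaw": -1},{"dx": 0.001,"dy": 0,"dz": 0.02,"ax": 0,"ay": 0,"az": 0,"jaw": -1},{"dx": 0.001,"dy": 0,"dz": 0.022,"ax": 0,"ay": 0,"az": 0,"jaw": -1},{"dx": 0,"dy": 0,"dz": 0,"ax": 0,"ay": 0,"az": 0,"jaw": -1},{"dx": 0,"dy": 0,"dz": -0.02,"ax": 0,"ay": 0,"az": 0,"jaw": -1},{"dx": 0,"dy": 0,"dz": -0.025,"ax": 0,"ay": 0,"az": 0,"jaw": -1},{"dx": 0,"dy": 0,"dz": -0.025,"ax": 0,"ay": 0,"az": 0,"jaw": -1},{"dx": 0,"dy": 0,"dz": 0,"ax": 0,"ay": 0,"az": 0,"jaw": -1}], "newtons": 120}}

```text
clock: 8.15
tool_pos: [0.4759, 0.0665, 0.2526]
orientation: [180.0, 25.3, 173.0]
ft_force: [0.6, 0.6, -4.0]
opening: 0.217
finger_force: 122.7
```

```bash
cat >> h.py <<'E'
def rel():
    p,R0=pose(); _,R=target(HEAD,0); R=R.as_matrix(); n=-R[:,2]
    for v in ('top','side'):
        im=dict(np.load(f'pics/{v}.npz')); P=cloud(im); hs=cv2.cvtColor(im['frame'],cv2.COLOR_BGR2HSV); b=p+R0.apply([-.0645,0,.0234]); d=P-b
        X,Y,Z=-d@R[:,0],d@R[:,1],d@n
        t=(abs(X)<.04)&(abs(Y)<.03)&(Z>.066)&(Z<.1)&(hs[...,1]>150); q=np.c_[X[t],Y[t],Z[t]]; A=np.c_[q[:,:2],np.ones(len(q))]; c=np.linalg.lstsq(A,q[:,2],rcond=None)[0]; k=abs(A@c-q[:,2])<.004; q=q[k]; c=np.linalg.lstsq(A[k],q[:,2],rcond=None)[0]
        d=(q.min(0)+q.max(0))/2; e=b-R[:,0]*d[0]+R[:,1]*d[1]+n*(d[2]-.08)-HEAD
        print(v,'slopes',np.degrees(c[:2]).round(2),'lower face rel head: x_m,y,n',(-e@R[:,0]).round(4),(e@R[:,1]).round(4),(e@n).round(4))
E
python3 - <<'E'
from h import *
check(); handle(get_image('wrist')); rel()
E
```

```text
top grey head D [0.1388 0.1415 0.1424] 65 red [0.1049 0.1076 0.1297]
side grey head D [0.1383 0.1407 0.1414] 82 red [0.1029 0.1068 0.1112]
handle slopes deg y,z [-0.82  8.89] end z top [-0.0272 -0.0261 -0.0248 -0.0237 -0.0223 -0.0212 -0.0198 -0.0185 -0.0173] y at 0 -0.0001
top slopes [ 3.38 -0.49] lower face rel head: x_m,y,n -0.0061 0.0006 0.0477
side slopes [2.06 7.46] lower face rel head: x_m,y,n -0.0095 0.0002 0.0445
```

```bash
python3 - <<'E'
from h import *
n=np.array([-np.sin(np.radians(29))*np.cos(np.radians(7)),np.sin(np.radians(29))*np.sin(np.radians(7)),np.cos(np.radians(29))]); c0=np.array([.6462,.0447,.085])
for v,(x,y) in (('side',(278,182)),('top',(265,183))):
    im=dict(np.load(f'pics/{v}.npz')); P=cloud(im); hs=cv2.cvtColor(im['frame'],cv2.COLOR_BGR2HSV); d=P-c0; D=d@n; r=np.linalg.norm(d-D[...,None]*n,axis=-1)
    m=(r<.026)&(D>.07)&(D<.15); print(v)
    for lo in np.arange(.08,.146,.004):
        k=m&(D>=lo)&(D<lo+.004)
        if k.sum(): print(round(lo*1000),k.sum(),'hue',np.median(hs[k],0),'r95',np.percentile(r[k],95).round(4))
im=dict(np.load('pics/side.npz'))['frame']; cv2.imwrite('pics/s3.png',cv2.resize(im[175:215,265:315],(750,600),interpolation=cv2.INTER_CUBIC))
E
```

```text
side
80 9 hue [73. 93. 93.] r95 0.0219
84 16 hue [74.  94.  91.5] r95 0.0234
88 15 hue [71. 90. 96.] r95 0.0217
92 23 hue [ 67.  98. 157.] r95 0.0245
96 37 hue [ 20. 140. 169.] r95 0.0251
100 23 hue [ 14. 160. 170.] r95 0.0196
104 32 hue [  1. 194. 220.] r95 0.0163
108 15 hue [  1. 159. 198.] r95 0.0132
112 5 hue [ 10.   7. 135.] r95 0.0088
116 8 hue [ 40.    9.5 134.5] r95 0.0088
120 2 hue [ 33.    7.  125.5] r95 0.0086
128 8 hue [  8.5  28.  142.5] r95 0.0143
132 11 hue [ 30.   7. 139.] r95 0.0147
136 50 hue [ 34.   6. 228.] r95 0.0143
140 10 hue [ 36.    6.5 226. ] r95 0.014
top
84 5 hue [35. 92. 92.] r95 0.019
88 2 hue [ 46.  111.5 115. ] r95 0.0229
92 21 hue [ 62.  95. 140.] r95 0.0253
96 51 hue [ 21. 144. 148.] r95 0.0249
100 28 hue [ 18.  169.  200.5] r95 0.0193
104 34 hue [  5.5 202.5 224. ] r95 0.0155
108 13 hue [  2. 211. 228.] r95 0.0145
128 4 hue [  2.  184.  217.5] r95 0.0143
132 7 hue [  6.  90. 207.] r95 0.0148
136 55 hue [ 32.  21. 206.] r95 0.0147
140 18 hue [ 36.5  20.  210.5] r95 0.0142
```

View pics/s3.png

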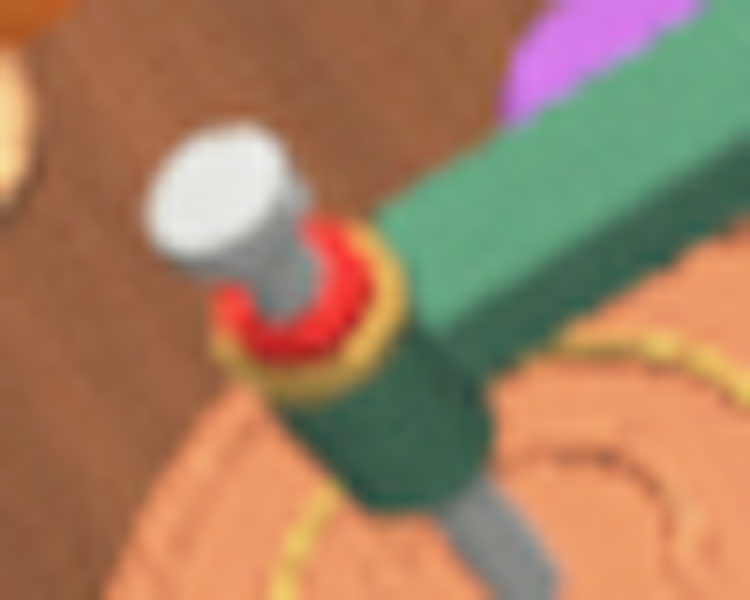

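The crop shows the red collar at (300,320) seated on the brass ring at (330,370), with no gap. The head face measures 138.8 mm off the tray against 139 mm at home. The last blow only turned the mallet in the grip and did not move the punch, so it is home. Now the placement.

```bash
python3 - <<'E'
from h import *
im=dict(np.load('pics/top.npz')); P=cloud(im); hs=cv2.cvtColor(im['frame'],cv2.COLOR_BGR2HSV)
yy,xx=np.mgrid[:420,:560]
m=((np.hypot(xx-164,yy-203)<32)&(hs[...,2]>150)).astype(np.uint8)
m=cv2.morphologyEx(m,cv2.MORPH_OPEN,np.ones((3,3),np.uint8)); nl,l,s,c=cv2.connectedComponentsWithStats(m); k=1+s[1:,4].argmax(); print(s[k],c[k])
q=P[l==k]; print('pad',np.median(q,0),(np.percentile(q,1,0)+np.percentile(q,99,0))/2,np.ptp(q,0))
v=Ro.from_euler('y',9.8,degrees=True).apply([-.0645,0,.04]); v2=Ro.from_euler('y',-9.8,degrees=True).apply([-.0645,0,.04]); print(v,v2)
E
```

```text
[ 138  179   51   49 1977] [163.03085483 203.01011634]
pad [nan nan nan] [nan nan nan] [nan nan nan]
[-0.05675043  0.          0.05039483] [-0.07036719  0.          0.0284378 ]
```

>>> {"api": "send_rows", "payload": {"commands": [{"dx": 0,"dy": 0,"dz": -0.03,"ax": 0,"ay": 0,"az": 0,"jaw": -1},{"dx": 0,"dy": 0,"dz": -0.04,"ax": 0,"ay": 0,"az": 0,"jaw": -1},{"dx": 0,"dy": 0,"dz": -0.02,"ax": 0,"ay": 0,"az": 0,"jaw": -1},{"dx": 0,"dy": 0,"dz": 0,"ax": 0,"ay": 0,"az": 0,"jaw": -1}], "newtons": 120}}

```text
clock: 8.7
tool_pos: [0.4382, 0.071, 0.3338]
orientation: [180.0, 25.2, 173.0]
ft_force: [0.2, 0.2, -4.9]
opening: 0.216
finger_force: 122.6
```

```bash
python3 - <<'E'
from h import *
im=dict(np.load('pics/top.npz')); P=cloud(im)
f=210/np.tan(np.radians(im['vertical_fov'])/2); T=im['world_from_camera']
d=T[:3,:3]@np.array([(163.3-im['cx'])/f,(203-im['cy'])/f,1]); o=T[:3,3]; print('pad',o+d*(.008-o[2])/d[2])
q=P[190:216,150:177].reshape(-1,3); print(np.nanmedian(q,0))
pad=(o+d*(.008-o[2])/d[2])
Rm=Ro.from_euler('z',15,degrees=True)*Ro.from_euler('y',9.6,degrees=True); R=Rm*Ro.from_euler('y',180,degrees=True)
t=pad+[0,0,.10]-R.apply([-.0704,0,.0118]); print(t,R.as_euler('xyz',degrees=True)); plan(t,R)
E
```

```text
pad [0.58571044 0.32827585 0.008     ]
[0.58770312 0.32904663 0.008348  ]
[0.52056236 0.31081948 0.13137527] [-180.    -9.6 -165. ]
turn [ -2.99  34.42 -22.08] shift before turn [0.0387 0.2479 0.2057] shift after turn [-0.1734  0.2103  0.1759]
```

>>> {"api": "send_rows", "payload": {"commands": [{"dx": 0,"dy": 0,"dz": 0,"ax": -0.6,"ay": 6.88,"az": -4.42,"jaw": -1},{"dx": 0,"dy": 0,"dz": 0,"ax": -0.6,"ay": 6.88,"az": -4.42,"jaw": -1},{"dx": 0,"dy": 0,"dz": 0,"ax": -0.6,"ay": 6.88,"az": -4.42,"jaw": -1},{"dx": 0,"dy": 0,"dz": 0,"ax": -0.6,"ay": 6.88,"az": -4.42,"jaw": -1},{"dx": 0,"dy": 0,"dz": 0,"ax": -0.6,"ay": 6.88,"az": -4.42,"jaw": -1},{"dx": -0.01,"dy": 0.035,"dz": 0,"ax": 0,"ay": 0,"az": 0,"jaw": -1},{"dx": -0.01,"dy": 0.035,"dz": 0,"ax": 0,"ay": 0,"az": 0,"jaw": -1},{"dx": -0.01,"dy": 0.035,"dz": 0,"ax": 0,"ay": 0,"az": 0,"jaw": -1},{"dx": -0.01,"dy": 0.035,"dz": 0,"ax": 0,"ay": 0,"az": 0,"jaw": -1},{"dx": -0.01,"dy": 0.035,"dz": 0,"ax": 0,"ay": 0,"az": 0,"jaw": -1},{"dx": -0.01,"dy": 0.035,"dz": 0,"ax": 0,"ay": 0,"az": 0,"jaw": -1},{"dx": 0,"dy": 0,"dz": 0,"ax": 0,"ay": 0,"az": 0,"jaw": -1}], "newtons": 120}}

```text
clock: 9.9
tool_pos: [0.4403, 0.2929, 0.3179]
orientation: [179.9, -9.9, -164.7]
ft_force: [0.0, -0.5, -4.5]
opening: 0.221
finger_force: 122.5
```

>>> {"api": "send_rows", "payload": {"commands": [{"dx": -0.0227,"dy": 0,"dz": 0.035,"ax": 0,"ay": 0,"az": 0,"jaw": -1},{"dx": -0.0227,"dy": 0,"dz": 0.035,"ax": 0,"ay": 0,"az": 0,"jaw": -1},{"dx": -0.0227,"dy": 0,"dz": 0.035,"ax": 0,"ay": 0,"az": 0,"jaw": -1},{"dx": -0.0227,"dy": 0,"dz": 0.035,"ax": 0,"ay": 0,"az": 0,"jaw": -1},{"dx": -0.0227,"dy": 0,"dz": 0.035,"ax": 0,"ay": 0,"az": 0,"jaw": -1},{"dx": 0,"dy": 0,"dz": 0,"ax": 0,"ay": 0,"az": 0,"jaw": -1},{"dx": 0,"dy": 0,"dz": 0,"ax": 0,"ay": 0,"az": 0,"jaw": -1}], "newtons": 120}}

```text
clock: 10.6
tool_pos: [0.5181, 0.3094, 0.1275]
orientation: [180.0, -10.1, -165.0]
ft_force: [-0.1, -0.5, -5.3]
opening: 0.218
finger_force: 122.3
```

```bash
cat >> h.py <<'E'
def up():
    p,R=pose(); print('tcp',p,R.as_euler('xyz',degrees=True),get_state()['clock'])
    b=p+R.apply([-.0704,0,.0118])+[0,0,.08]; print('pred upper face',b)
    for v in ('top','side'):
        im=snap(v); P=cloud(im); hs=cv2.cvtColor(im['frame'],cv2.COLOR_BGR2HSV); d=P-b
        m=(np.hypot(d[...,0],d[...,1])<.04)&(abs(d[...,2])<.014)&(hs[...,1]>170)&(hs[...,2]>130); q=P[m]
        A=np.c_[q[:,:2]-b[:2],np.ones(len(q))]
        k=np.ones(len(q),bool)
        for t in (.008,.004,.003): c=np.linalg.lstsq(A[k],q[k,2],rcond=None)[0]; k=abs(A@c-q[:,2])<t
        q=q[k]; print(v,len(q),'mid',((q.min(0)+q.max(0))/2).round(4),'slope along yaw15, across',np.degrees([c[0]*.966+c[1]*.259,-c[0]*.259+c[1]*.966]).round(2))
E
python3 - <<'E'
from h import *
up(); handle(get_image('wrist'))
E
```

```text
tcp [0.51810539 0.30937348 0.12751478] [ 179.99614905  -10.06322014 -165.03324254] 10.6
pred upper face [0.58307868 0.32674344 0.18359499]
top 48 mid [0.5938 0.3181 0.1833] slope along yaw15, across [ 6.07 -9.02]
side 31 mid [0.5899 0.327  0.1814] slope along yaw15, across [2.54 5.36]
handle slopes deg y,z [-0.83  8.44] end z top [-0.026  -0.0252 -0.0238 -0.0227 -0.0215 -0.0203 -0.0191 -0.0179 -0.0167] y at 0 -0.0004
```

```bash
python3 - <<'E'
from h import *
p,R=pose(); b=p+R.apply([-.0704,0,.0118])+[0,0,.08]
for v in ('top','side'):
    im=dict(np.load(f'pics/{v}.npz')); P=cloud(im); hs=cv2.cvtColor(im['frame'],cv2.COLOR_BGR2HSV); d=P-b
    m=(np.hypot(d[...,0],d[...,1])<.045)&(d[...,2]>-.02)&(d[...,2]<.02)
    q=P[m]; print(v,len(q),np.median(hs[m],0),np.percentile(q,[2,50,98],axis=0).round(4).tolist())
    q=P[m&(d[...,2]>-.008)]; A=np.c_[q[:,:2]-b[:2],np.ones(len(q))]; c=np.linalg.lstsq(A,q[:,2],rcond=None)[0]
    k=abs(A@c-q[:,2])<.004; c=np.linalg.lstsq(A[k],q[k,2],rcond=None)[0]; q=q[k]; print('  ',len(q),((q.min(0)+q.max(0))/2).round(4),'slope',np.degrees([c[0]*.966+c[1]*.259,-c[0]*.259+c[1]*.966]).round(2),c[2])
E
```

```text
top 75 [ 17. 189. 216.] [[0.5774, 0.3013, 0.1688], [0.5952, 0.3102, 0.1825], [0.6079, 0.3282, 0.1864]]
   52 [0.5937 0.3155 0.1837] slope [ 1.28 -0.11] 0.1832112824291553
side 101 [ 19. 171. 243.] [[0.5715, 0.3011, 0.1693], [0.5877, 0.3185, 0.1833], [0.6032, 0.35, 0.187]]
   71 [0.5868 0.3277 0.1845] slope [-3.52 -1.12] 0.18439451106657764
```

>>> {"api": "send_rows", "payload": {"commands": [{"dx": -0.008,"dy": 0.0007,"dz": 0.0276,"ax": 0,"ay": 0,"az": 0,"jaw": -1},{"dx": -0.0049,"dy": 0,"dz": 0.0276,"ax": 0,"ay": 0,"az": 0,"jaw": -1},{"dx": -0.0049,"dy": 0,"dz": 0.0276,"ax": 0,"ay": 0,"az": 0,"jaw": -1},{"dx": 0,"dy": 0,"dz": 0,"ax": 0,"ay": 0,"az": 0,"jaw": -1},{"dx": 0,"dy": 0,"dz": 0,"ax": 0,"ay": 0,"az": 0,"jaw": -1}], "newtons": 120}}

```text
clock: 11.25
tool_pos: [0.5227, 0.3124, 0.0475]
orientation: [179.9, -9.7, -165.0]
ft_force: [0.4, 0.7, -4.8]
opening: 0.218
finger_force: 122.3
```

>>> {"api": "send_rows", "payload": {"commands": [{"dx": -0.0007,"dy": 0,"dz": 0.004,"ax": 0,"ay": 0,"az": 0,"jaw": -1},{"dx": -0.0007,"dy": 0,"dz": 0.004,"ax": 0,"ay": 0,"az": 0,"jaw": -1},{"dx": 0,"dy": 0,"dz": 0,"ax": 0,"ay": 0,"az": 0,"jaw": -1}], "newtons": 120}}

```text
clock: 11.55
tool_pos: [0.5227, 0.3123, 0.0383]
orientation: [179.9, -9.7, -165.0]
ft_force: [-0.1, -1.0, -4.6]
opening: 0.216
finger_force: 122.3
```

>>> {"api": "send_rows", "payload": {"commands": [{"dx": -0.0005,"dy": 0,"dz": 0.003,"ax": 0,"ay": 0,"az": 0,"jaw": -1},{"dx": -0.0002,"dy": 0,"dz": 0.0015,"ax": 0,"ay": 0,"az": 0,"jaw": -1},{"dx": 0,"dy": 0,"dz": 0,"ax": 0,"ay": 0,"az": 0,"jaw": -1}], "newtons": 120}}

```text
clock: 11.85
tool_pos: [0.5221, 0.312, 0.0329]
orientation: [180.0, -9.8, -165.0]
ft_force: [-0.3, 0.4, -4.8]
opening: 0.209
finger_force: 122.3
```

>>> {"api": "send_rows", "payload": {"commands": [{"dx": -0.0002,"dy": 0,"dz": 0.0015,"ax": 0,"ay": 0,"az": 0,"jaw": -1},{"dx": 0,"dy": 0,"dz": 0,"ax": 0,"ay": 0,"az": 0,"jaw": -1}], "newtons": 120}}

```text
clock: 12.05
tool_pos: [0.5221, 0.3121, 0.0318]
orientation: [179.9, -9.8, -165.0]
ft_force: [-1.4, -0.4, -1.9]
opening: 0.217
finger_force: 122.7
```

>>> {"api": "send_rows", "payload": {"commands": [{"dx": -0.0002,"dy": 0,"dz": 0.001,"ax": 0,"ay": 0,"az": 0,"jaw": -1},{"dx": 0,"dy": 0,"dz": 0,"ax": 0,"ay": 0,"az": 0,"jaw": -1}], "newtons": 120}}

```text
clock: 12.25
tool_pos: [0.522, 0.312, 0.0313]
orientation: [180.0, -9.8, -165.0]
ft_force: [-3.6, -1.0, 2.4]
opening: 0.22
finger_force: 123.4
```

>>> {"api": "send_rows", "payload": {"commands": [{"dx": 0,"dy": 0,"dz": 0,"ax": 0,"ay": 0,"az": 0,"jaw": -1},{"dx": 0,"dy": 0,"dz": 0,"ax": 0,"ay": 0,"az": 0,"jaw": -0.4},{"dx": 0,"dy": 0,"dz": 0,"ax": 0,"ay": 0,"az": 0,"jaw": 0.2},{"dx": 0,"dy": 0,"dz": 0,"ax": 0,"ay": 0,"az": 0,"jaw": 0.6},{"dx": 0,"dy": 0,"dz": 0,"ax": 0,"ay": 0,"az": 0,"jaw": 1},{"dx": 0,"dy": 0,"dz": 0,"ax": 0,"ay": 0,"az": 0,"jaw": 1},{"dx": 0,"dy": 0,"dz": 0,"ax": 0,"ay": 0,"az": 0,"jaw": 1}], "newtons": 20}}

```text
clock: 12.95
tool_pos: [0.5224, 0.3121, 0.0306]
orientation: [180.0, -9.8, -165.0]
ft_force: [-0.3, 0.7, -0.5]
opening: 0.999
finger_force: 0.0
```

>>> {"api": "send_rows", "payload": {"commands": [{"dx": 0.002,"dy": 0,"dz": -0.01,"ax": 0,"ay": 0,"az": 0,"jaw": 1},{"dx": 0.006,"dy": 0,"dz": -0.03,"ax": 0,"ay": 0,"az": 0,"jaw": 1},{"dx": 0.009,"dy": 0,"dz": -0.035,"ax": 0,"ay": 0,"az": 0,"jaw": 1},{"dx": 0.02,"dy": 0,"dz": -0.04,"ax": 0,"ay": 0,"az": 0,"jaw": 1},{"dx": 0.03,"dy": 0,"dz": -0.03,"ax": 0,"ay": 0,"az": 0,"jaw": 1},{"dx": 0.04,"dy": 0,"dz": -0.02,"ax": 0,"ay": 0,"az": 0,"jaw": 1},{"dx": 0.04,"dy": 0,"dz": -0.02,"ax": 0,"ay": 0,"az": 0,"jaw": 1},{"dx": 0,"dy": 0,"dz": 0,"ax": 0,"ay": 0,"az": 0,"jaw": 1},{"dx": 0,"dy": 0,"dz": 0,"ax": 0,"ay": 0,"az": 0,"jaw": 1}]}}

```text
clock: 13.85
tool_pos: [0.4131, 0.2829, 0.2395]
orientation: [179.9, -9.6, -165.0]
ft_force: [0.5, 0.5, -0.1]
opening: 0.996
finger_force: 0.0
```

```bash
python3 - <<'E'
from h import *
check()
a=[]
for v in ('top','side'):
    im=dict(np.load(f'pics/{v}.npz')); P=cloud(im); b=np.array([.5865,.3285,.088]); d=P-b
    q=P[(np.hypot(d[...,0],d[...,1])<.045)&(abs(d[...,2])<.008)]; A=np.c_[q[:,:2]-b[:2],np.ones(len(q))]; c=np.linalg.lstsq(A,q[:,2],rcond=None)[0]
    print(v,len(q),((q.min(0)+q.max(0))/2).round(4),'slope',np.degrees(c[:2]).round(2)); a.append(im['frame'])
cv2.imwrite('pics/fin.png',np.hstack([cv2.resize(a[0][90:350,100:450],(400,300)),cv2.resize(a[1][120:390,140:440],(400,300))])); print(get_state()['clock'])
E
```

```text
top grey head D [0.1389 0.1423 0.143 ] 107 red [0.1029 0.1071 0.1303]
side grey head D [0.1384 0.1408 0.1413] 82 red [0.1027 0.1074 0.1107]
top 306 [0.5876 0.3285 0.0877] slope [0.93 0.02]
side 114 [0.584  0.3285 0.0863] slope [-0.02  1.99]
13.95
```

View pics/fin.png

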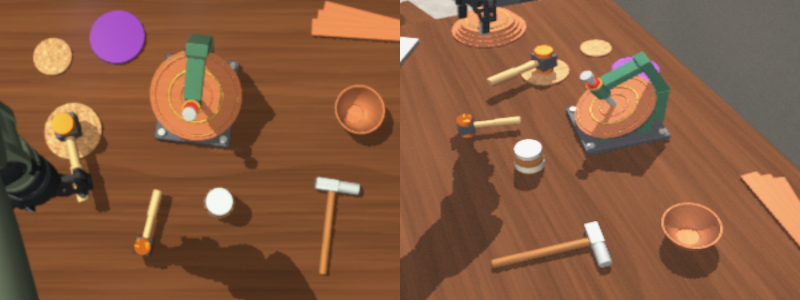

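The placement looks right: face mid (0.587,0.3285) on the pad at left crop (65,125), and the bystanders haven't moved. Before handing in, I'll check the punch travel by comparing the saved first pictures with the current ones.

```bash
python3 - <<'E'
from h import *
n=np.array([-np.sin(np.radians(29))*np.cos(np.radians(7)),np.sin(np.radians(29))*np.sin(np.radians(7)),np.cos(np.radians(29))]); c0=np.array([.6462,.0447,.085])
for v in ('side','top'):
    im=dict(np.load(f'pics/{v}.npz')); T=np.linalg.inv(im['world_from_camera']); f=210/np.tan(np.radians(im['vertical_fov'])/2)
    def pr(D):
        c=T[:3,:3]@(c0+D*n)+T[:3,3]; return np.array([im['cx']+f*c[0]/c[2],im['cy']+f*c[1]/c[2]])
    A=cv2.imread(f'pics/{v}1.png'); B=im['frame']
    Ds=np.arange(.09,.18,.0005); px=np.array([pr(D) for D in Ds]); ax=pr(.17)-pr(.10); ax/=np.linalg.norm(ax); pp=np.array([-ax[1],ax[0]])
    # straighten strip along axis, metric in D
    offs=np.arange(-7,7.01,.5); mx=(px[:,0][:,None]+offs*pp[0]).astype(np.float32); my=(px[:,1][:,None]+offs*pp[1]).astype(np.float32)
    for nm,I in (('first',A),('now',B)):
        S=cv2.remap(I,mx,my,cv2.INTER_CUBIC); h=cv2.cvtColor(S,cv2.COLOR_BGR2HSV).astype(int)
        red=(((h[...,0]<8)|(h[...,0]>172))&(h[...,1]>170)&(h[...,2]>120)); gr=(h[...,1]<60)&(h[...,2]>170); br=(h[...,0]>14)&(h[...,0]<30)&(h[...,1]>110)
        w=Ds[:,None]*np.ones(len(offs))
        g=lambda m:(np.percentile(w[m],[3,50,97])*1000).round(1) if m.any() else None
        print(v,nm,'px/mm',(np.linalg.norm(pr(.17)-pr(.1))/70).round(3),'face',g(gr&(w>.125)),'red',g(red),'brass',g(br&(w<.125)))
        globals()[nm]=S
    # template match: head patch from 'now' located in 'first'
    p=now[80:115]; r=cv2.matchTemplate(first,p,cv2.TM_CCOEFF_NORMED).ravel(); k=r.argmax(); print('  head shift mm',(k-80)*.5,r.max())
E
```

```text
side first px/mm 0.268 face [149.  160.5 172. ] red [113.  122.  137.5] brass [ 90.   99.  112.5]
side now px/mm 0.268 face [128.5 140.  151.6] red [ 91.5 100.5 117. ] brass [ 90.   96.5 109. ]
  head shift mm 20.5 0.9948699
top first px/mm 0.135 face [127.  153.5 178. ] red [ 90.5 101.5 126.4] brass [ 90.   97.5 112.3]
top now px/mm 0.135 face [126.  147.  173.5] red [ 90.   96.  106.6] brass [ 90.7 112.  124. ]
  head shift mm 15.0 0.9884559
```

```bash
python3 - <<'E'
from h import *
n=np.array([-np.sin(np.radians(29))*np.cos(np.radians(7)),np.sin(np.radians(29))*np.sin(np.radians(7)),np.cos(np.radians(29))]); c0=np.array([.6462,.0447,.085])
im=dict(np.load('pics/side.npz')); T=np.linalg.inv(im['world_from_camera']); f=210/np.tan(np.radians(im['vertical_fov'])/2)
def pr(X):
    c=T[:3,:3]@X+T[:3,3]; return np.array([im['cx']+f*c[0]/c[2],im['cy']+f*c[1]/c[2]])
o=pr(c0+.1*n); ax=pr(c0+.17*n)-o; L=np.linalg.norm(ax); ax/=L
pp=np.array([-ax[1],ax[0]]); t=np.arange(-12,30,.25)
g=lambda D,r:[round(float((pr(c0+D*n+r*u)-o)@ax),2) for u in [min((np.cos(a)*e1+np.sin(a)*e2 for a in np.linspace(0,6.28,180)),key=lambda u:(pr(c0+D*n+.01*u)@ax))] ][0] if 1 else 0
e1=np.cross(n,[0,1,0]);e1/=np.linalg.norm(e1);e2=np.cross(n,e1)
print('L/70mm',L,'pred low edges px: brass top r18',g(.1,.018),'collar home bot/top',g(.1,.015),g(.107,.015),'| if 5.5mm up',g(.1055,.015),g(.1125,.015),'| head home',g(.139,.014),'head up',g(.165,.014), 'centre head home/up',[round(float((pr(c0+D*n)-o)@ax),2) for D in (.139,.1445,.1595,.165)])
A=cv2.imread('pics/side1.png')
for nm,I in (('first',A),('now',im['frame'])):
    offs=np.arange(-1,1.01,.5); mx=(o[0]+t[:,None]*ax[0]+offs*pp[0]).astype(np.float32); my=(o[1]+t[:,None]*ax[1]+offs*pp[1]).astype(np.float32)
    S=cv2.remap(I,mx,my,cv2.INTER_LINEAR).mean(1); h=cv2.cvtColor(S[None].astype(np.uint8),cv2.COLOR_BGR2HSV)[0]
    print(nm); print(' '.join(f'{a:.1f}:{x[0]}/{x[1]}/{x[2]}' for a,x in zip(t[::2],h[::2])))
E
```

```text
L/70mm 18.75337902512185 pred low edges px: brass top r18 -4.59 collar home bot/top -3.82 -2.03 | if 5.5mm up -2.41 -0.6 | head home 6.66 head up 13.79 centre head home/up [10.22, 11.71, 15.82, 17.35]
first
-12.0:75/96/93 -11.5:75/96/93 -11.0:74/96/93 -10.5:73/94/92 -10.0:73/96/93 -9.5:74/96/93 -9.0:74/96/93 -8.5:73/93/93 -8.0:74/96/93 -7.5:73/95/94 -7.0:73/95/94 -6.5:69/84/94 -6.0:52/70/98 -5.5:30/87/106 -5.0:22/128/138 -4.5:20/146/173 -4.0:20/152/203 -3.5:20/150/217 -3.0:20/147/215 -2.5:20/137/197 -2.0:19/111/165 -1.5:18/69/133 -1.0:18/27/112 -0.5:30/7/103 0.0:30/3/100 0.5:0/3/101 1.0:170/7/104 1.5:0/30/112 2.0:1/73/125 2.5:1/123/139 3.0:1/170/159 3.5:0/194/183 4.0:0/200/210 4.5:1/196/224 5.0:1/185/225 5.5:1/160/212 6.0:1/118/184 6.5:3/69/156 7.0:9/30/138 7.5:24/10/131 8.0:38/8/131 8.5:40/6/130 9.0:40/6/129 9.5:40/6/128 10.0:45/8/128 10.5:45/8/130 11.0:45/8/132 11.5:38/8/136 12.0:36/9/149 12.5:35/9/172 13.0:39/9/197 13.5:30/6/215 14.0:36/6/225 14.5:36/6/227 15.0:30/4/227 15.5:36/6/228 16.0:36/6/228 16.5:36/6/227 17.0:36/6/226 17.5:36/6/227 18.0:36/6/227 18.5:26/8/224 19.0:16/18/217
[... 882 characters left out ...]
7.0:40/9/174 7.5:40/8/200 8.0:36/6/219 8.5:36/6/228 9.0:30/4/230 9.5:30/4/230 10.0:30/4/230 10.5:38/4/230 11.0:38/4/230 11.5:36/6/230 12.0:36/6/230 12.5:30/4/229 13.0:26/8/226 13.5:16/20/218 14.0:11/43/202 14.5:11/84/183 15.0:11/122/169 15.5:11/141/164 16.0:11/146/164 16.5:11/146/164 17.0:11/146/164 17.5:11/145/165 18.0:11/144/165 18.5:11/145/165 19.0:11/146/164 19.5:11/146/164 20.0:11/146/164 20.5:11/146/164 21.0:11/146/164 21.5:11/145/165 22.0:11/145/165 22.5:11/144/165 23.0:11/145/165 23.5:11/145/165 24.0:11/145/165 24.5:11/146/164 25.0:10/147/165 25.5:11/146/164 26.0:11/146/164 26.5:11/146/164 27.0:11/146/164 27.5:11/147/163 28.0:11/147/163 28.5:11/145/163 29.0:11/147/163 29.5:11/147/163
```

The side view gives 20.5 mm of travel and leaves the collar 1–3 mm short, so I can't be sure the punch is home; the 120 N grip on the handle let the mallet turn. There is plenty of time left. I'll regrip on the steel block, straight over the axis so there is no lever arm, and strike again.

```bash
python3 - <<'E'
from h import *
im=dict(np.load('pics/top.npz')); P=cloud(im)
m=(P[...,2]>.030)&(P[...,2]<.062)&(P[...,0]>.46)&(P[...,0]<.555)&(abs(P[...,1]-.31)<.045); q=P[m]; v=cv2.fitLine(q[:,:2].astype(np.float32),cv2.DIST_HUBER,0,.001,.001).ravel(); print(len(q),np.degrees(np.arctan(v[1]/v[0])),v, 'to head',np.degrees(np.arctan2(.3285-v[3],.5865-v[2])))
R=Ro.from_euler('z',15,degrees=True)*Ro.from_euler('y',180,degrees=True)
plan(np.array([.5865,.3285,.13]),R)
E
```

```text
211 15.925845 [0.96161765 0.27439302 0.5235449  0.30960914] to head 16.702862
turn [ 0.05 -9.75  0.  ] shift before turn [-0.1947 -0.0006  0.0758] shift after turn [-0.1791 -0.0006  0.1076]
```

>>> {"api": "send_rows", "payload": {"commands": [{"dx": 0,"dy": 0,"dz": 0,"ax": 0,"ay": -4.9,"az": -0.5,"jaw": 1},{"dx": 0,"dy": 0,"dz": 0,"ax": 0,"ay": -4.9,"az": -0.5,"jaw": 1},{"dx": -0.0358,"dy": 0.0005,"dz": 0.005,"ax": 0,"ay": 0,"az": 0,"jaw": 1},{"dx": -0.0358,"dy": 0.0005,"dz": 0.01,"ax": 0,"ay": 0,"az": 0,"jaw": 1},{"dx": -0.0358,"dy": 0.0005,"dz": 0.02,"ax": 0,"ay": 0,"az": 0,"jaw": 1},{"dx": -0.0358,"dy": 0.0005,"dz": 0.03,"ax": 0,"ay": 0,"az": 0,"jaw": 1},{"dx": -0.0358,"dy": 0.0005,"dz": 0.03,"ax": 0,"ay": 0,"az": 0,"jaw": 1},{"dx": 0,"dy": 0,"dz": 0,"ax": 0,"ay": 0,"az": 0,"jaw": 1},{"dx": 0,"dy": 0,"dz": 0,"ax": 0,"ay": 0,"az": 0,"jaw": 1}]}}

```text
clock: 14.85
tool_pos: [0.5834, 0.3337, 0.139]
orientation: [179.9, -0.3, -164.0]
ft_force: [0.2, -0.4, 1.0]
opening: 1.001
finger_force: 0.0
```

```bash
python3 - <<'E'
from h import *
im=snap('wrist'); P=cloud(im); p,R=pose(); Q=R.inv().apply((P-p).reshape(-1,3)); W=P.reshape(-1,3); hs=cv2.cvtColor(im['frame'],cv2.COLOR_BGR2HSV).reshape(-1,3)
m=(abs(W[:,2]-.088)<.006)&(np.hypot(Q[:,0],Q[:,1])<.05); print('upper face in tool',m.sum(),((Q[m].min(0)+Q[m].max(0))/2).round(4),np.ptp(Q[m],axis=0))
for a in (.05,.07,.09):
    m=(abs(Q[:,0]-a)<.005)&(abs(Q[:,1])<.03)&(W[:,2]>.04)&(W[:,2]<.07); 
    if m.any(): print('handle',a,m.sum(),(np.percentile(Q[m,1],2)+np.percentile(Q[m,1],98))/2)
plan(np.array([.5865,.3285,.039]),Ro.from_euler('z',16,degrees=True)*Ro.from_euler('y',180,degrees=True)); print(p)
E
```

```text
upper face in tool 3981 [-0.0019 -0.005   0.0554] [0.04716257 0.04698774 0.0082669 ]
handle 0.05 448 -0.0045879290634052855
handle 0.07 495 -0.004855975041080423
handle 0.09 669 -0.004672349371023853
turn [ 0.11 -0.14 -0.02] shift before turn [-0.0015 -0.0064  0.1025] shift after turn [-0.0012 -0.0062  0.1025]
[0.58363816 0.33408798 0.14147452]
```

>>> {"api": "send_rows", "payload": {"commands": [{"dx": -0.0016,"dy": -0.005,"dz": 0.015,"ax": 0,"ay": 0,"az": 0,"jaw": 1},{"dx": 0,"dy": 0,"dz": 0.03,"ax": 0,"ay": 0,"az": 0,"jaw": 1},{"dx": 0,"dy": 0,"dz": 0.03,"ax": 0,"ay": 0,"az": 0,"jaw": 1},{"dx": 0,"dy": 0,"dz": 0.025,"ax": 0,"ay": 0,"az": 0,"jaw": 1},{"dx": 0,"dy": 0,"dz": 0,"ax": 0,"ay": 0,"az": 0,"jaw": 1},{"dx": 0,"dy": 0,"dz": 0,"ax": 0,"ay": 0,"az": 0,"jaw": -1},{"dx": 0,"dy": 0,"dz": 0,"ax": 0,"ay": 0,"az": 0,"jaw": -1},{"dx": 0,"dy": 0,"dz": 0,"ax": 0,"ay": 0,"az": 0,"jaw": -1},{"dx": 0,"dy": 0,"dz": 0,"ax": 0,"ay": 0,"az": 0,"jaw": -1},{"dx": 0,"dy": 0,"dz": 0,"ax": 0,"ay": 0,"az": 0,"jaw": -1}], "newtons": 100}}

```text
clock: 15.9
tool_pos: [0.5892, 0.3311, 0.0463]
orientation: [179.8, 0.3, -164.0]
ft_force: [0.1, -1.0, 7.8]
opening: 0.56
finger_force: 105.5
```

>>> {"api": "send_rows", "payload": {"commands": [{"dx": 0,"dy": 0,"dz": -0.02,"ax": 0,"ay": 0,"az": 0,"jaw": -1},{"dx": 0,"dy": 0,"dz": -0.04,"ax": 0,"ay": 0,"az": 0,"jaw": -1},{"dx": 0,"dy": 0,"dz": -0.04,"ax": 0,"ay": 0,"az": 0,"jaw": -1},{"dx": 0,"dy": 0,"dz": -0.04,"ax": 0,"ay": 0,"az": 0,"jaw": -1},{"dx": 0,"dy": 0,"dz": -0.04,"ax": 0,"ay": 0,"az": 0,"jaw": -1},{"dx": 0,"dy": 0,"dz": -0.04,"ax": 0,"ay": 0,"az": 0,"jaw": -1},{"dx": 0,"dy": 0,"dz": -0.03,"ax": 0,"ay": 0,"az": 0,"jaw": -1},{"dx": 0,"dy": 0,"dz": 0,"ax": 0,"ay": 0,"az": 0,"jaw": -1}], "newtons": 120}}

```text
clock: 16.7
tool_pos: [0.5889, 0.3307, 0.299]
orientation: [179.8, 0.6, -164.0]
ft_force: [0.5, 0.0, -3.7]
opening: 0.558
finger_force: 125.7
```

```bash
python3 - <<'E'
from h import *
handle(get_image('wrist'))
Z=.0391-.008
t,R=target(HEAD,.06,mt=(0,0,Z)); print(t); plan(t,R); print(get_state()['q'].round(1))
E
```

```text
handle slopes deg y,z [ 0.26 -1.61] end z top [-0.017  -0.0168 -0.0168 -0.0169 -0.0169 -0.0168 -0.0169 -0.0177 -0.0196] y at 0 -0.0003
[0.52366305 0.0598825  0.30867786]
turn [  6.04 -28.35  22.45] shift before turn [ 0.1363 -0.2421 -0.0146] shift after turn [ 0.0206 -0.2762 -0.0265]
[23.  31.  17.3 76.   0.1  7. ]
```

>>> {"api": "send_rows", "payload": {"commands": [{"dx": 0,"dy": 0,"dz": 0,"ax": 1.21,"ay": -5.67,"az": 4.49,"jaw": -1},{"dx": 0,"dy": 0,"dz": 0,"ax": 1.21,"ay": -5.67,"az": 4.49,"jaw": -1},{"dx": 0,"dy": 0,"dz": 0,"ax": 1.21,"ay": -5.67,"az": 4.49,"jaw": -1},{"dx": 0,"dy": 0,"dz": 0,"ax": 1.21,"ay": -5.67,"az": 4.49,"jaw": -1},{"dx": 0,"dy": 0,"dz": 0,"ax": 1.21,"ay": -5.67,"az": 4.49,"jaw": -1},{"dx": 0.0029,"dy": -0.0395,"dz": -0.0048,"ax": 0,"ay": 0,"az": 0,"jaw": -1},{"dx": 0.0029,"dy": -0.0395,"dz": -0.0048,"ax": 0,"ay": 0,"az": 0,"jaw": -1},{"dx": 0.0029,"dy": -0.0395,"dz": -0.0048,"ax": 0,"ay": 0,"az": 0,"jaw": -1},{"dx": 0.0029,"dy": -0.0395,"dz": -0.0048,"ax": 0,"ay": 0,"az": 0,"jaw": -1},{"dx": 0.0029,"dy": -0.0395,"dz": -0.0048,"ax": 0,"ay": 0,"az": 0,"jaw": -1},{"dx": 0.0029,"dy": -0.0395,"dz": -0.0048,"ax": 0,"ay": 0,"az": 0,"jaw": -1},{"dx": 0.0029,"dy": -0.0395,"dz": -0.0048,"ax": 0,"ay": 0,"az": 0,"jaw": -1}], "newtons": 120}}

```text
clock: 17.95
tool_pos: [0.5165, 0.0584, 0.31]
orientation: [-179.8, 28.4, 173.1]
ft_force: [0.4, -0.5, -4.0]
opening: 0.561
finger_force: 125.8
```

>>> {"api": "send_rows", "payload": {"commands": [{"dx": 0,"dy": 0,"dz": 0,"ax": 0,"ay": 0,"az": 0,"jaw": -1},{"dx": 0,"dy": 0,"dz": 0,"ax": 0,"ay": 0,"az": 0,"jaw": -1}], "newtons": 120}}

```text
clock: 18.15
tool_pos: [0.5176, 0.0586, 0.3108]
orientation: [-179.8, 28.5, 172.9]
ft_force: [-0.6, 0.9, -5.3]
opening: 0.558
finger_force: 126.1
```

```bash
python3 - <<'E'
from h import *
handle(get_image('wrist'))
t,R=target(HEAD,.0,mt=(0,0,.0383)); plan(t,R); print(get_state()['q'].round(1))
E
```

```text
handle slopes deg y,z [0.3  3.31] end z top [-0.0237 -0.0134 -0.0134 -0.0135 -0.0135 -0.0137 -0.0136 -0.0137 -0.0164] y at 0 -0.0014
turn [-0.14 -0.44  0.04] shift before turn [-0.0039  0.0012  0.0576] shift after turn [-0.0035  0.001   0.0577]
[  0.7  -7.1 -36.   32.8  -3.8   6.7]
```

>>> {"api": "send_rows", "payload": {"commands": [{"dx": -0.0035,"dy": 0.001,"dz": 0.02,"ax": -0.1,"ay": -0.4,"az": 0,"jaw": -1},{"dx": 0,"dy": 0,"dz": 0.02,"ax": 0,"ay": 0,"az": 0,"jaw": -1},{"dx": 0,"dy": 0,"dz": 0.02,"ax": 0,"ay": 0,"az": 0,"jaw": -1},{"dx": 0,"dy": 0,"dz": 0.02,"ax": 0,"ay": 0,"az": 0,"jaw": -1},{"dx": 0,"dy": 0,"dz": 0,"ax": 0,"ay": 0,"az": 0,"jaw": -1}], "newtons": 120}}

```text
clock: 18.7
tool_pos: [0.5599, 0.0568, 0.2411]
orientation: [-179.9, 28.8, 173.2]
ft_force: [-1.1, 0.6, -5.2]
opening: 0.561
finger_force: 126.5
```

```bash
python3 - <<'E'
from h import *
print(get_state()['ft_force']); handle(get_image('wrist')); check()
t,R=target(HEAD,.0,mt=(0,0,.0383)); plan(t,R)
E
```

```text
[-1.11503311  0.61260243 -5.24223324]
handle slopes deg y,z [0.2  3.25] end z top [-0.0228 -0.0123 -0.0123 -0.0126 -0.0126 -0.0125 -0.0127 -0.0128 -0.0154] y at 0 -0.0003
top grey head D 0 0 red [0.1044 0.109  0.1092]
side grey head D [0.1217 0.1327 0.1335] 13 red [0.103  0.1069 0.1105]
turn [0.01 0.08 0.15] shift before turn [ 0.0016 -0.001  -0.0212] shift after turn [ 0.0017 -0.0011 -0.0212]
```

>>> {"api": "send_rows", "payload": {"commands": [{"dx": 0,"dy": 0,"dz": -0.02,"ax": 0,"ay": 0,"az": 0,"jaw": -1},{"dx": 0,"dy": 0,"dz": -0.01,"ax": 0,"ay": 0,"az": 0,"jaw": -1},{"dx": 0.0015,"dy": -0.001,"dz": 0.015,"ax": 0,"ay": 0,"az": 0,"jaw": -1},{"dx": 0,"dy": 0,"dz": 0.02,"ax": 0,"ay": 0,"az": 0,"jaw": -1},{"dx": 0,"dy": 0,"dz": 0,"ax": 0,"ay": 0,"az": 0,"jaw": -1}], "newtons": 120}}

```text
clock: 19.35
tool_pos: [0.5633, 0.0546, 0.2417]
orientation: [-180.0, 29.4, 173.1]
ft_force: [-0.0, 0.8, -4.8]
opening: 0.562
finger_force: 126.6
```

```bash
python3 - <<'E'
from h import *
print(get_state()['ft_force']); handle(get_image('wrist')); check()
t,R=target(HEAD,.0,mt=(0,0,.0383)); plan(t,R)
E
```

```text
[-0.04582376  0.76057555 -4.75916758]
handle slopes deg y,z [0.75 1.1 ] end z top [-0.0196 -0.0134 -0.0136 -0.0136 -0.0137 -0.0136 -0.0138 -0.0143 -0.0166] y at 0 -0.0011
top grey head D 0 0 red 0
side grey head D [0.117  0.1202 0.1205] 6 red [0.1037 0.1074 0.1114]
turn [-0.    0.27  0.08] shift before turn [ 0.0016  0.0006 -0.0253] shift after turn [ 0.0017  0.0006 -0.0253]
```

>>> {"api": "send_rows", "payload": {"commands": [{"dx": 0,"dy": 0,"dz": -0.02,"ax": 0,"ay": 0,"az": 0,"jaw": -1},{"dx": 0.001,"dy": 0,"dz": -0.01,"ax": 0,"ay": 0,"az": 0,"jaw": -1},{"dx": 0,"dy": 0,"dz": 0.015,"ax": 0,"ay": 0,"az": 0,"jaw": -1},{"dx": 0,"dy": 0,"dz": 0.02,"ax": 0,"ay": 0,"az": 0,"jaw": -1},{"dx": 0,"dy": 0,"dz": 0,"ax": 0,"ay": 0,"az": 0,"jaw": -1}], "newtons": 120}}

```text
clock: 20.0
tool_pos: [0.5667, 0.0543, 0.2405]
orientation: [-180.0, 29.7, 173.1]
ft_force: [-9.7, 1.6, 13.9]
opening: 0.559
finger_force: 140.9
```

```bash
python3 - <<'E'
from h import *
print(get_state()['ft_force']); handle(get_image('wrist')); check()
t,R=target(HEAD,.0,mt=(0,0,.0383)); plan(t,R)
E
```

```text
[-9.7077201   1.6090855  13.92371341]
handle slopes deg y,z [0.25 0.84] end z top [-0.0268 -0.0175 -0.0178 -0.0181 -0.0186 -0.0189 -0.0192 -0.0195 -0.0226] y at 0 -0.0005
top grey head D 0 0 red 0
side grey head D [0.1175 0.1204 0.1207] 6 red [0.1029 0.1069 0.1119]
turn [0.03 0.72 0.06] shift before turn [ 0.0046  0.0003 -0.028 ] shift after turn [ 0.005   0.0003 -0.0279]
```

The tool now presses with about 21 N, well over the punch's 10–15 N, and the collar doesn't move: it is on the hard stop, so the punch is home. Back off and return to the pad.

>>> {"api": "send_rows", "payload": {"commands": [{"dx": 0,"dy": 0,"dz": -0.02,"ax": 0,"ay": 0,"az": 0,"jaw": -1},{"dx": 0,"dy": 0,"dz": -0.035,"ax": 0,"ay": 0,"az": 0,"jaw": -1},{"dx": 0,"dy": 0,"dz": -0.035,"ax": 0,"ay": 0,"az": 0,"jaw": -1},{"dx": 0,"dy": 0,"dz": 0,"ax": 0,"ay": 0,"az": 0,"jaw": -1}], "newtons": 120}}

```text
clock: 20.55
tool_pos: [0.5215, 0.0599, 0.3195]
orientation: [180.0, 29.7, 173.1]
ft_force: [1.1, 0.2, -4.6]
opening: 0.56
finger_force: 138.2
```

```bash
python3 - <<'E'
from h import *
im=get_image('wrist'); handle(im); check(); rel()
p,R0=pose()
P=cloud(im); Q=R0.inv().apply((P-p).reshape(-1,3)); 
for a in np.arange(.035,.165,.01):
    m=(abs(Q[:,0]-a)<.003)&(abs(Q[:,1])<.012)&(Q[:,2]>-.06)&(Q[:,2]<.03); 
    if m.sum()>10: print(round(a,3),np.percentile(Q[m,2],5).round(4),end=' | ')
R=Ro.from_euler('z',15,degrees=True)*Ro.from_euler('y',180,degrees=True); plan(np.array([.5865,.3285,.12]),R)
E
```

```text
handle slopes deg y,z [ 0.41 -2.71] end z top [-0.0218 -0.0195 -0.0197 -0.0201 -0.0206 -0.0209 -0.0212 -0.0221 -0.0246] y at 0 -0.0005
top grey head D [0.1387 0.1419 0.1429] 91 red [0.1037 0.108  0.1298]
side grey head D [0.1383 0.1407 0.1417] 82 red [0.1027 0.1071 0.1115]
top slopes [-12.75  -3.05] lower face rel head: x_m,y,n 0.0246 -0.0004 0.0618Traceback (most recent call last):
  File "<stdin>", line 2, in <module>
  File "h.py", line 58, in rel
    d=(q.min(0)+q.max(0))/2; e=b-R[:,0]*d[0]+R[:,1]*d[1]+n*(d[2]-.08)-HEAD
       ~~~~~^^^
    return umr_minimum(a, axis, None, out, keepdims, initial, where)
ValueError: zero-size array to reduction operation minimum which has no identity
```

```bash
python3 - <<'E'
from h import *
R=Ro.from_euler('zy',[15,0],degrees=True); R=Ro.from_euler('z',15,degrees=True)*Ro.from_euler('y',-2.2,degrees=True)*Ro.from_euler('y',180,degrees=True); plan(np.array([.5865,.3285,.12]),R)
E
```

```text
turn [ -6.05  26.63 -21.32] shift before turn [0.0651 0.2753 0.1849] shift after turn [-0.1262  0.2427  0.1984]
```

>>> {"api": "send_rows", "payload": {"commands": [{"dx": 0,"dy": 0,"dz": 0,"ax": -1.21,"ay": 5.33,"az": -4.26,"jaw": -1},{"dx": 0,"dy": 0,"dz": 0,"ax": -1.21,"ay": 5.33,"az": -4.26,"jaw": -1},{"dx": 0,"dy": 0,"dz": 0,"ax": -1.21,"ay": 5.33,"az": -4.26,"jaw": -1},{"dx": 0,"dy": 0,"dz": 0,"ax": -1.21,"ay": 5.33,"az": -4.26,"jaw": -1},{"dx": 0,"dy": 0,"dz": 0,"ax": -1.21,"ay": 5.33,"az": -4.26,"jaw": -1},{"dx": -0.021,"dy": 0.0405,"dz": 0,"ax": 0,"ay": 0,"az": 0,"jaw": -1},{"dx": -0.021,"dy": 0.0405,"dz": 0,"ax": 0,"ay": 0,"az": 0,"jaw": -1},{"dx": -0.021,"dy": 0.0405,"dz": 0,"ax": 0,"ay": 0,"az": 0,"jaw": -1},{"dx": -0.021,"dy": 0.0405,"dz": 0,"ax": 0,"ay": 0,"az": 0,"jaw": -1},{"dx": -0.021,"dy": 0.0405,"dz": 0,"ax": 0,"ay": 0,"az": 0,"jaw": -1},{"dx": -0.021,"dy": 0.0405,"dz": 0,"ax": 0,"ay": 0,"az": 0,"jaw": -1},{"dx": 0,"dy": 0,"dz": 0,"ax": 0,"ay": 0,"az": 0,"jaw": -1}], "newtons": 120}}

```text
clock: 21.9
tool_pos: [0.5797, 0.3323, 0.3143]
orientation: [179.9, 2.0, -164.7]
ft_force: [-0.5, 0.2, -4.4]
opening: 0.558
finger_force: 137.7
```

>>> {"api": "send_rows", "payload": {"commands": [{"dx": 0,"dy": 0,"dz": 0.035,"ax": 0,"ay": 0,"az": 0,"jaw": -1},{"dx": 0,"dy": 0,"dz": 0.035,"ax": 0,"ay": 0,"az": 0,"jaw": -1},{"dx": 0,"dy": 0,"dz": 0.035,"ax": 0,"ay": 0,"az": 0,"jaw": -1},{"dx": 0,"dy": 0,"dz": 0.035,"ax": 0,"ay": 0,"az": 0,"jaw": -1},{"dx": 0,"dy": 0,"dz": 0.035,"ax": 0,"ay": 0,"az": 0,"jaw": -1},{"dx": 0,"dy": 0,"dz": 0.023,"ax": 0,"ay": 0,"az": 0,"jaw": -1},{"dx": 0,"dy": 0,"dz": 0,"ax": 0,"ay": 0,"az": 0,"jaw": -1},{"dx": 0,"dy": 0,"dz": 0,"ax": 0,"ay": 0,"az": 0,"jaw": -1}], "newtons": 120}}

```text
clock: 22.7
tool_pos: [0.5862, 0.3282, 0.1195]
orientation: [-180.0, 2.1, -165.0]
ft_force: [-0.2, 0.1, -3.4]
opening: 0.561
finger_force: 137.5
```

```bash
python3 - <<'E'
from h import *
handle(get_image('wrist')); R=Ro.from_euler('z',15,degrees=True)*Ro.from_euler('y',-2.2,degrees=True)*Ro.from_euler('y',180,degrees=True); plan(np.array([.5865,.3285,.052]),R)
E
```

```text
handle slopes deg y,z [0.32 4.72] end z top [-0.034  -0.0159 -0.0164 -0.0168 -0.0172 -0.0176 -0.0179 -0.0183 -0.0213] y at 0 -0.0008
turn [ 0.01  0.02 -0.03] shift before turn [ 0.0034 -0.0001  0.069 ] shift after turn [ 0.0034 -0.      0.069 ]
```

>>> {"api": "send_rows", "payload": {"commands": [{"dx": 0.002,"dy": 0,"dz": 0.025,"ax": 0,"ay": 0,"az": 0,"jaw": -1},{"dx": 0,"dy": 0,"dz": 0.025,"ax": 0,"ay": 0,"az": 0,"jaw": -1},{"dx": 0,"dy": 0,"dz": 0.016,"ax": 0,"ay": 0,"az": 0,"jaw": -1},{"dx": 0,"dy": 0,"dz": 0.002,"ax": 0,"ay": 0,"az": 0,"jaw": -1},{"dx": 0,"dy": 0,"dz": 0,"ax": 0,"ay": 0,"az": 0,"jaw": -1}], "newtons": 120}}

```text
clock: 23.25
tool_pos: [0.5879, 0.3292, 0.0541]
orientation: [180.0, 2.3, -165.0]
ft_force: [-0.0, 0.6, -3.6]
opening: 0.561
finger_force: 137.8
```

>>> {"api": "send_rows", "payload": {"commands": [{"dx": 0,"dy": 0,"dz": 0.0015,"ax": 0,"ay": 0,"az": 0,"jaw": -1},{"dx": 0,"dy": 0,"dz": 0,"ax": 0,"ay": 0,"az": 0,"jaw": -1}], "newtons": 120}}

```text
clock: 23.45
tool_pos: [0.5881, 0.3294, 0.0529]
orientation: [180.0, 2.3, -165.0]
ft_force: [1.0, -0.2, -4.0]
opening: 0.56
finger_force: 137.8
```

>>> {"api": "send_rows", "payload": {"commands": [{"dx": 0.001,"dy": 0,"dz": 0.002,"ax": 0,"ay": 0,"az": 0,"jaw": -1},{"dx": 0,"dy": 0,"dz": 0.002,"ax": 0,"ay": 0,"az": 0,"jaw": -1},{"dx": 0,"dy": 0,"dz": 0,"ax": 0,"ay": 0,"az": 0,"jaw": -1}], "newtons": 120}}

```text
clock: 23.75
tool_pos: [0.5859, 0.3286, 0.047]
orientation: [180.0, 2.1, -165.0]
ft_force: [0.8, 1.1, -4.1]
opening: 0.559
finger_force: 137.8
```

>>> {"api": "send_rows", "payload": {"commands": [{"dx": 0,"dy": 0,"dz": 0.0015,"ax": 0,"ay": 0,"az": 0,"jaw": -1},{"dx": 0,"dy": 0,"dz": 0,"ax": 0,"ay": 0,"az": 0,"jaw": -1}], "newtons": 120}}

```text
clock: 23.95
tool_pos: [0.5861, 0.3286, 0.0454]
orientation: [180.0, 2.1, -165.0]
ft_force: [-1.5, -0.5, -4.1]
opening: 0.561
finger_force: 137.8
```

>>> {"api": "send_rows", "payload": {"commands": [{"dx": 0,"dy": 0,"dz": 0.001,"ax": 0,"ay": 0,"az": 0,"jaw": -1},{"dx": 0,"dy": 0,"dz": 0,"ax": 0,"ay": 0,"az": 0,"jaw": -1}], "newtons": 120}}

```text
clock: 24.15
tool_pos: [0.5862, 0.3286, 0.0445]
orientation: [180.0, 2.2, -165.0]
ft_force: [0.7, 0.1, -3.6]
opening: 0.563
finger_force: 137.8
```

>>> {"api": "send_rows", "payload": {"commands": [{"dx": 0,"dy": 0,"dz": 0.0015,"ax": 0,"ay": 0,"az": 0,"jaw": -1},{"dx": 0,"dy": 0,"dz": 0,"ax": 0,"ay": 0,"az": 0,"jaw": -1}], "newtons": 120}}

```text
clock: 24.35
tool_pos: [0.5865, 0.3287, 0.0441]
orientation: [180.0, 2.2, -165.0]
ft_force: [-2.9, -0.9, 2.8]
opening: 0.561
finger_force: 138.6
```

>>> {"api": "send_rows", "payload": {"commands": [{"dx": 0,"dy": 0,"dz": 0.001,"ax": 0,"ay": 0,"az": 0,"jaw": -1},{"dx": 0,"dy": 0,"dz": 0,"ax": 0,"ay": 0,"az": 0,"jaw": -1}], "newtons": 120}}

```text
clock: 24.55
tool_pos: [0.5865, 0.3287, 0.0441]
orientation: [180.0, 2.2, -165.0]
ft_force: [-4.6, -1.9, 8.9]
opening: 0.556
finger_force: 139.9
```

Contact made; release and rise straight up.

>>> {"api": "send_rows", "payload": {"commands": [{"dx": 0,"dy": 0,"dz": -0.001,"ax": 0,"ay": 0,"az": 0,"jaw": 0.3},{"dx": 0,"dy": 0,"dz": 0,"ax": 0,"ay": 0,"az": 0,"jaw": 0.6},{"dx": 0,"dy": 0,"dz": 0,"ax": 0,"ay": 0,"az": 0,"jaw": 1},{"dx": 0,"dy": 0,"dz": 0,"ax": 0,"ay": 0,"az": 0,"jaw": 1},{"dx": 0,"dy": 0,"dz": 0,"ax": 0,"ay": 0,"az": 0,"jaw": 1},{"dx": 0,"dy": 0,"dz": 0,"ax": 0,"ay": 0,"az": 0,"jaw": 1}], "newtons": 20}}

```text
clock: 25.15
tool_pos: [0.5863, 0.3287, 0.043]
orientation: [180.0, 2.2, -165.0]
ft_force: [0.4, -0.1, -0.2]
opening: 0.997
finger_force: 0.0
```

>>> {"api": "send_rows", "payload": {"commands": [{"dx": 0,"dy": 0,"dz": -0.01,"ax": 0,"ay": 0,"az": 0,"jaw": 1},{"dx": 0,"dy": 0,"dz": -0.03,"ax": 0,"ay": 0,"az": 0,"jaw": 1},{"dx": 0,"dy": 0,"dz": -0.04,"ax": 0,"ay": 0,"az": 0,"jaw": 1},{"dx": 0,"dy": 0,"dz": -0.04,"ax": 0,"ay": 0,"az": 0,"jaw": 1},{"dx": 0,"dy": 0,"dz": -0.04,"ax": 0,"ay": 0,"az": 0,"jaw": 1},{"dx": 0.04,"dy": 0,"dz": -0.02,"ax": 0,"ay": 0,"az": 0,"jaw": 1},{"dx": 0.04,"dy": 0,"dz": 0,"ax": 0,"ay": 0,"az": 0,"jaw": 1},{"dx": 0.04,"dy": 0,"dz": 0,"ax": 0,"ay": 0,"az": 0,"jaw": 1},{"dx": 0.04,"dy": 0,"dz": 0,"ax": 0,"ay": 0,"az": 0,"jaw": 1},{"dx": 0,"dy": 0,"dz": 0,"ax": 0,"ay": 0,"az": 0,"jaw": 1}]}}

```text
clock: 26.15
tool_pos: [0.4193, 0.2838, 0.2169]
orientation: [-180.0, 1.9, -164.9]
ft_force: [1.2, -0.3, 1.4]
opening: 0.999
finger_force: 0.0
```

```bash
python3 - <<'E'
from h import *
check()
for v in ('top','side'):
    im=dict(np.load(f'pics/{v}.npz')); P=cloud(im); b=np.array([.5865,.3285,.088]); d=P-b
    q=P[(np.hypot(d[...,0],d[...,1])<.045)&(abs(d[...,2])<.008)]; A=np.c_[q[:,:2]-b[:2],np.ones(len(q))]; c=np.linalg.lstsq(A,q[:,2],rcond=None)[0]
    print(v,len(q),((q.min(0)+q.max(0))/2).round(4),'slope',np.degrees(c[:2]).round(2))
    if v=='top':
        yy,xx=np.mgrid[:420,:560]
        for n,(x0,y0,x1,y1),lo,hi in (('jar',(275,248,308,284),.05,.1),('bowl',(390,160,440,212),.04,.08)):
            m=(xx>=x0)&(xx<x1)&(yy>=y0)&(yy<y1)&(P[...,2]>lo)&(P[...,2]<hi); print(n,cv2.minEnclosingCircle(P[m][:,:2].astype(np.float32)))
print(get_state()['clock'],get_state()['joint_vel'].round(2))
E
```

```text
top grey head D [0.1391 0.1421 0.1427] 109 red [0.1033 0.1071 0.1333]
side grey head D [0.1386 0.1409 0.1414] 83 red [0.1025 0.1076 0.1116]
top 303 [0.5831 0.3262 0.0877] slope [2.01 0.8 ]
jar ((0.4244932532310486, -0.005540546029806137), 0.02822076715528965)
bowl ((0.624378502368927, -0.31702810525894165), 0.055746905505657196)
side 117 [0.5811 0.327  0.0858] slope [0.13 3.89]
26.25 [-0.49  2.01  3.19 -0.57  0.02  0.03]
```

>>> {"api": "send_rows", "payload": {"commands": [{"dx": 0,"dy": 0,"dz": 0,"ax": 0,"ay": 0,"az": 0,"jaw": 1},{"dx": 0,"dy": 0,"dz": 0,"ax": 0,"ay": 0,"az": 0,"jaw": 1},{"dx": 0,"dy": 0,"dz": 0,"ax": 0,"ay": 0,"az": 0,"jaw": 1}]}}

```text
clock: 26.55
tool_pos: [0.4263, 0.2858, 0.217]
orientation: [180.0, 2.2, -165.0]
ft_force: [0.4, -0.2, 0.4]
opening: 0.999
finger_force: 0.0
```

```bash
python3 -c "
from station import ctrl
print(ctrl.sign_off())"
```

```text
the job is handed in; nothing more can be done
None
```

The job is handed in at about 26.6 s of the 48 s, with no verdict returned: brisk blows drove the punch to its stop (the collar held still under about 21 N, though the camera put it 1–3 mm short), the mallet stands upright and released within about 6 mm of the cork pad's centre, the jar and bowl are unmoved by measurement, and the hammer, never approached, was in place in the last picture viewed.

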